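Mount the tube carousel on the tilted rotator

TASK

Fit the carousel on the rotator's tilted spindle: first the white flanged bushing, flange down, then the blue carousel over the bushing, hub outward, then the orange cap on the end of the spindle, each pushed fully home before the next. Lower each part down along the spindle instead of dropping it, leave the rotator's head at the angle it is set to, and leave the other things on the bench where they are. Finish with all three in place and let go.

Things in the scene. Friction and masses are not known exactly. Their poses are not given: they have to be found in the camera images.
- spindle_foot (a point): Centre of the dark flange face (68 mm across) at the foot of the rotator's steel spindle. z runs along the spindle, out to its tip; y is the head's level tilt axis. The spindle is 20 mm in diameter (last 8 mm: 15 mm), stands 78 mm out of the flange and leans roughly towards the robot, 23 to 38 degrees from vertical.
- spindle_tip (a point): Tip of the spindle, 78 mm out from spindle_foot along z; same axes.
- rotator: White rotator base, 200 (x) x 180 x 42 mm, fixed; its front faces -x, origin on the bench under the tilt axis, the base's middle 20 mm behind it. On it two cheeks, 124 mm over their outsides and 110 mm high, hold the head, a grey cylinder 76 mm across; its tilt axis is 90 mm above the bench and the flange face is 45 mm from that axis.
- head (a joint): Lean of the spindle from vertical in rad, towards the rotator's front. Held by stiff friction (about 14 N m): it stays as set unless it is shoved hard.
- bushing_center (a point): On the axis of the white flanged bushing, half-way up (27 mm above its underside); z along its axis, flange at -z. It stands flange down. Flange 64 mm across, 12 mm thick; above it a neck 36 mm across up to the total height of 54 mm; through bore 25 mm.
- bushing: The bushing as a whole, origin under its centre, z along its axis; about 0.12 kg. Goes on first, flange against the spindle's flange: its centre is then 27 mm from spindle_foot. Grip the upper part of the neck, as the spindle comes up through the bore and stands 24 mm past the seated bushing's top.
- carousel_center (a point): On the axis of the blue tube carousel, half-way up (22.5 mm above its underside); z along its axis, plate at -z. It lies flat, hub up. Plate 150 mm across, 8 mm thick; hub 56 mm across rising to the total height of 45 mm; through bore 42 mm.
- carousel: The carousel as a whole, origin under its centre, z along its axis; about 0.3 kg. Its bore slides over the bushing's neck and its plate rests on the bushing's flange: its centre is then 34.5 mm from spindle_foot. Grip it by the hub.
- cap_center (a point): On the axis of the orange hub cap, half-way up (30 mm above its underside); z along its axis, flange at -z. It stands flange down. Flange 66 mm across, 8 mm thick; above it a grip 44 mm across up to the total height of 60 mm; blind bore 26 mm wide, 32 mm deep from below.
- cap: The cap as a whole, origin under its centre, z along its axis; about 0.1 kg. Goes over the spindle's end (no thread) until its flange rests on the top of the carousel's hub: its centre is then 87 mm from spindle_foot.
- dishes: Bystander, leave alone: two stacked round culture dishes with clear lids, 93 mm across, 34 mm high. Origin at the centre of its underside.
- eyepiece: Bystander, leave alone: loose black microscope eyepiece, 42 mm across, 62 mm high, standing. Origin at the centre of its underside.
- bottle: Bystander, leave alone: amber bottle, 60 mm across, 130 mm high, standing. Origin at the centre of its underside.
- brush: Bystander, leave alone: hand brush lying flat, 170 mm long along its x axis. Origin under its middle.
- filter: Bystander, leave alone: square black filter frame with amber window lying flat, 75 x 75 x 12 mm. Origin at the centre of its underside.
- vialbox: Bystander, leave alone: open cardboard box, 70 x 60 x 40 mm. Origin at the centre of its underside.
Not all that is in view belongs to the job. What is meant by the carousel is not yellow, and is the smaller of those in its own colour. Leave any green look-alike of the cap alone.

How it is judged:
By the outcome, as a careful person would: the job done as asked, in the order asked, and still so for the second after the job is handed in, with the robot touching nothing.
It also fails if it takes over 72 s, if anything falls off the work surface, if the arm or the gripper's body presses on something with over 40 N, if the wrist force passes 120 N, or if a joint passes its speed limit or range.

ROBOT

A 6-joint arm with a two-finger parallel gripper is mounted at the origin on the work surface. World frame = base frame: x ahead of the robot, y to its left, z up, the work surface at z = 0. Lengths are in m, angles in degrees, forces in N, time in s.
With the tool pointing down it reaches from about 0.3 to 0.75 m from the base axis. Payload 8.5 kg.
Tool frame: the origin (TCP) lies on the centre line of the jaws, within the pads' length; the fingertips stand 17 mm ahead of it and the grasp point (between the pads) lies 2 mm behind it; z points along the fingers, y is the direction in which the jaws open and shut (so a half turn about z gives the same grasp; the last joint's range is limited). The gripper opens to 85 mm and grips with 20 to 120 N. Pads are 22 mm wide; open, the fingers measure 114 mm over their backs; the gripper's body (76 mm by 85 mm) begins 54 mm behind the grasp point. The pads swing forward as they close: fully open they stand 13 mm farther back than shut.
Start: joints at [-77.538, 21.807, 74.336, -0, 83.858, -12.336], TCP at [0.231, -0.499, 0.248] pointing down, gripper open.
Joint ranges: [-178.18, 178.18], [-50.72, 133.34], [12.68, 142.11], [-81.47, 261.47], [9.98, 163.14], [-165.26, 165.26]. Speed limits (degrees/s): [136.94, 136.94, 180, 180, 180, 180].

INTERFACE

Orientations are given as a 3x3 rotation matrix whose columns are the frame's x, y, z axes.
In Python, from rig import env, imaging, close_job gives the robot as it stands.
- The arm moves only by the tool step_arm, never from a script. Its argument "steps" is one flat list of numbers, 7 for each row, row after row: the opening, from 0 (shut) to 1 (fully open), then the shift along the tool's x, y, z as a fraction of full scale, then the turn, a rotation vector about the tool's x, y, z as a fraction of full scale. A call has 1 to 10 rows; each row is the pose to reach, as a shift and turn from the pose commanded when the call began, along the tool's axes at that moment; what a row does not reach only later rows make up. Full scale, the value 1, is 0.3 m for a shift and 45 degrees for a turn. A row lasts 1/10 s, in which the tool goes at most 50 mm and 8.59 degrees, less where a joint would pass 70% of its speed; a pose out of reach is approached as far as the arm can. A call with a number of a shift or a turn outside -1 to 1 is refused whole. A call with a gripper value outside its range is refused whole. The fingers move at their own pace and stop on an object; "grip_force" is the grip in N (left out, the last holds). Time passes only in rows, so rows that repeat a pose let the fingers close. It gives the time, the measured TCP pose, the force and the opening at its end, in the units of the state.
- env.observe(): the state, without advancing time (a new reading comes with each control period).
- imaging.get_image(name): name is "scene" or "top" or "wrist"; returns (picture, depth): 384x512x3 uint8, blue, green, red; 384x512 float32, m along the optical axis (not along the pixel's ray), 0 where there is no reading.
- imaging.get_calibration(name): a dict with "camera_matrix" (3x3 intrinsics, pixels), "k1" (the pictures are not rectified: a ray, as slopes to the right and down, at radius r is drawn at 1 + k1 r^2 times it, then the intrinsics apply), "world_from_camera" (4x4, takes a point from camera to world coordinates). Camera axes: x right, y down, z forward; pixel columns grow to the right and rows downward; lengths in m; the calibration is good to about 2 mm. A picture is of the moment at which its call begins: read the wrist's pose just before it. get_calibration takes no time and is no camera call; for the wrist camera it gives the pose at the moment of the call.
- close_job(): hands the job in, once; it reports no verdict.
Trained networks look in the newest picture that a camera, given by its name, has taken for a name from the list of things; names that differ only in an ending like _2 or _b are one class to them, and where a whole thing is asked for, a point or a joint stands for the part that bears it (a point fixed in the world has none). Each returns a list of dicts, best first, with "score" (0 to 1); they miss things now and then, are a little off and sometimes report something else, mostly with a low value. They report only what shows in the picture. A call takes as long as a camera call. They do not tell look-alikes from the thing itself.
- imaging.spot_in(camera, target): "pixel" ([column, row] in pixels, amid what is visible of it).
- imaging.regions_of(camera, target): "mask" (384x512 bool, what is visible of it) and "pixel" ([column, row] in pixels, amid what is visible of it).
- imaging.pinpoint(camera, target): "pixel" ([column, row] in pixels: a listed point, or the origin of a listed thing).
The state is a dict: "time_s": time; "q": joint angles; "qvel": joint speeds; "joint_efforts": joint torques, N m; "position": TCP position; "tool_rot": TCP orientation; "ft_force": force on the tool from outside, world axes, zero at the start; "wrist_torque": the same for the moment, N m; "grip_width": finger opening in m.
Only numpy, scipy, OpenCV 4.12 (cv2) and the standard library are available. Lean on these libraries where they do the work, as an engineer would, in place of code of your own. Each camera call takes 0.05 s, during which the arm holds its last target.

## Working session

There is one attempt and no reset: what is moved stays moved. The work goes in short steps, Python scripts to look and compute and a tool call to move; the robot and the scene stay as the last step left them, time stands still between calls to the robot, and variables do not carry over. Pictures are saved under pics/ and viewed, and the job is handed in when it is done.

Besides the shell and the picture viewer there is one more tool, called after "Emit:" as a command line: name --argument value ..., lists and objects as JSON in quotes. step_arm: Moves the arm, as the interface text tells. Shift numbers are shares of 0.3 m and turn numbers shares of 45 degrees, none past 1 either way. Its arguments: {"type":"object","properties":{"steps":{"type":"array","items":{"type":"number"}},"grip_force":{"type":"number"}},"required":["steps"]}

```bash
mkdir -p pics; ls
cat > h.py <<'E'
from rig import env, imaging, close_job
import numpy as np, cv2
def grab(n,name):
    p,d=imaging.get_image(n); c=imaging.get_calibration(n)
    cv2.imwrite(f'pics/{name}.png',p); np.savez(f'pics/{name}.npz',p=p,d=d,K=c['camera_matrix'],k1=c['k1'],T=c['world_from_camera'])
    return p,d,c
def load(name):
    z=np.load(f'pics/{name}.npz'); return z['p'],z['d'],dict(camera_matrix=z['K'],k1=float(z['k1']),world_from_camera=z['T'])
def rays(c,uv):
    K=np.array(c['camera_matrix']);uv=np.atleast_2d(np.asarray(uv,float))
    return cv2.undistortPoints(uv.reshape(-1,1,2),K,np.array([c['k1'],0,0,0,0.])).reshape(-1,2)
def cloud(d,c,m=None):
    if m is None: m=np.ones(d.shape,bool)
    v,u=np.nonzero(m&(d>0)); r=rays(c,np.c_[u,v]); z=d[v,u]
    P=np.c_[r*z[:,None],z]; T=np.array(c['world_from_camera']); return P@T[:3,:3].T+T[:3,3],np.c_[u,v]
def proj(c,X):
    T=np.linalg.inv(np.array(c['world_from_camera'])); X=np.atleast_2d(X)@T[:3,:3].T+T[:3,3]
    r=X[:,:2]/X[:,2:]; r=r*(1+c['k1']*(r**2).sum(1))[:,None]; K=np.array(c['camera_matrix'])
    return np.c_[r[:,0]*K[0,0]+K[0,2],r[:,1]*K[1,1]+K[1,2]]
E
python3 - <<'E'
from h import *
s=env.observe(); print(s)
for n in ['scene','top','wrist']:
    p,d,c=grab(n,n+'0'); print(n,np.round(c['camera_matrix'],1).tolist(),c['k1'],np.round(c['world_from_camera'],3).tolist())
for n in ['scene','top']:
  for t in ['spindle_foot','spindle_tip','bushing_center','carousel_center','cap_center','rotator']:
    print(n,t,[(np.round(r['pixel'],1).tolist(),round(r['score'],2)) for r in imaging.pinpoint(n,t)])
E
```

```text
pics
{'time_s': 0.0, 'q': array([-7.75375963e+01,  2.18399428e+01,  7.43848540e+01,  4.13280510e-04,
        8.38581383e+01, -1.23346467e+01]), 'qvel': array([-0.06737728, -0.07055562, -0.00366228, -0.08291035, -0.06030879,
       -0.06967755]), 'joint_efforts': array([-9.04799545e-04, -4.48463702e+01, -2.31279480e+01, -2.33769424e-04,
        4.77473499e-03,  1.06875592e-05]), 'position': array([ 0.23062247, -0.49901441,  0.24772099]), 'tool_rot': array([[ 9.07799445e-01,  4.19404428e-01, -3.05363808e-04],
       [ 4.19404420e-01, -9.07798397e-01,  1.41493036e-03],
       [ 3.16219282e-04, -1.41254392e-03, -9.99998952e-01]]), 'ft_force': array([ 0.55883409,  0.46788252, -0.1112158 ]), 'wrist_torque': array([ 0.01595741, -0.00911949, -0.06923962]), 'grip_width': 0.08561708192778791}
scene [[473.6, 0.0, 264.4], [0.0, 473.6, 194.6], [0.0, 0.0, 1.0]] -0.07693528911938104 [[0.888, 0.289, -0.358, 0.966], [0.46, -0.553, 0.695, -0.948], [0.003, -0.782, -0.624, 1.012], [0.0, 0.0, 0.0, 1.0]]
top [[458.3, 0.0, 259.0], [0.0, 458.3, 190.3], [0.0, 0.0, 1.0]] -0.12483953571292476 [[0.012, -0.997, 
[... 451 characters left out ...]
sel_center [([325.7, 153.9], 0.74), ([237.3, 151.0], 0.59)]
scene cap_center [([366.9, 182.8], 0.79), ([322.2, 202.5], 0.7), ([333.7, 181.1], 0.59)]
scene rotator [([308.3, 253.1], 0.87), ([278.9, 174.7], 0.61), ([242.3, 357.1], 0.61)]
top spindle_foot [([274.1, 137.9], 0.61)]
top spindle_tip [([278.3, 140.1], 0.97), ([171.6, 143.9], 0.68)]
top bushing_center [([396.5, 138.0], 0.64), ([380.8, 192.1], 0.53)]
top carousel_center [([119.4, 178.2], 0.73), ([175.1, 208.3], 0.71), ([152.5, 278.4], 0.62), ([398.1, 138.8], 0.38), ([169.5, 149.0], 0.36)]
top cap_center [([210.5, 147.3], 0.79), ([171.1, 141.2], 0.75), ([154.3, 112.5], 0.72), ([260.9, 214.6], 0.36)]
top rotator [([272.3, 136.1], 0.74)]
```

View pics/scene0.png

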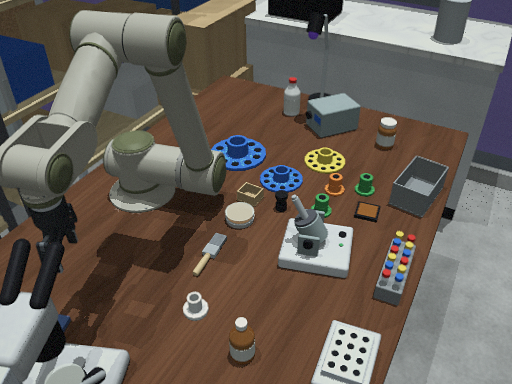

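View pics/top0.png

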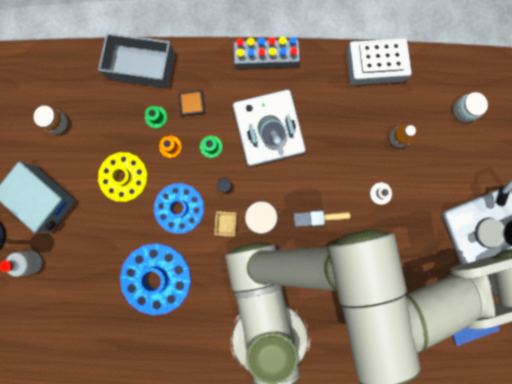

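View pics/wrist0.png

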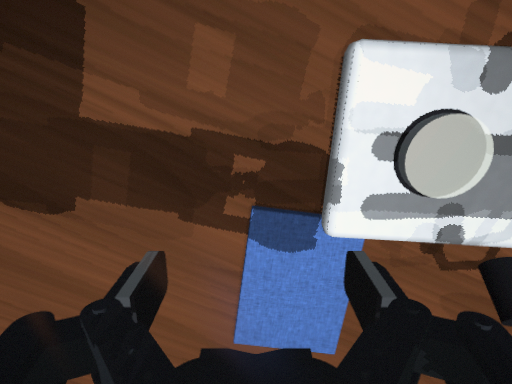

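The scene view shows the rotator at about (310,240) and the bushing at (195,305). In the top view the bushing is at (381,193), the smaller blue carousel at (178,208), the orange cap at (170,147), and the spindle at about (278,138). Next I'll measure their positions.

Run:
```python
from h import *
p,d,c=load('top0')
hsv=cv2.cvtColor(p,cv2.COLOR_BGR2HSV)
def comp(m,seed):
    n,l,s,ce=cv2.connectedComponentsWithStats(m.astype(np.uint8)); u,v=seed
    w=l[v-6:v+7,u-6:u+7]; w=w[w>0]; k=np.bincount(w).argmax(); return l==k
H,S,V=[hsv[...,i] for i in range(3)]
masks=dict(carousel=comp((H>95)&(H<125)&(S>120),(165,208)),bigblue=comp((H>95)&(H<125)&(S>120),(140,280)),cap=comp((H>8)&(H<20)&(S>200)&(V>120),(170,147)),bushing=comp((S<60)&(V>120),(381,193)))
for k,m in masks.items():
    P,uv=cloud(d,c,m)
    print(k,m.sum(),'z pct',np.round(np.percentile(P[:,2],[1,10,50,90,99]),4),'med',P.mean(0).round(4))
    h=np.histogram(P[:,2],bins=np.arange(-.01,.08,.005)); print(h[0])
    for lo,hi in [(-.01,.02),(.02,.07)]:
        Q=P[(P[:,2]>lo)&(P[:,2]<hi)]
        if len(Q)<8: continue
        (cx,cy),r=cv2.minEnclosingCircle(Q[:,:2].astype(np.float32)*1000); print('  ',lo,len(Q),'circle',round(cx,1),round(cy,1),'r',round(r,1),'mean',(Q.mean(0)*1000).round(1))
P,uv=cloud(d,c)
m=(P[:,0]>.2)&(P[:,0]<.7)&(abs(P[:,1])<.6)&(abs(P[:,2])<.01); print('table z med',np.median(P[m,2]))
for y0 in np.linspace(-.4,.4,5):
  mm=m&(abs(P[:,1]-y0)<.05); print(y0,np.median(P[mm,2]).round(4))
for cam in ['top','scene']:
  p,d,c=load(cam+'0'); x0,y0,w,h=(220,75,110,110) if cam=='top' else (260,165,110,120)
  cv2.imwrite(f'pics/rot_{cam}.png',cv2.resize(p[y0:y0+h,x0:x0+w],None,fx=5,fy=5,interpolation=cv2.INTER_CUBIC))
```

```text
carousel 1685 z pct [-0.0006  0.0041  0.0083  0.0229  0.0482] med [0.3979 0.2818 0.0113]
[  2  20 239 878 346  13  13   6  11  18  70  53   6   0   0   0   0]
   -0.01 1498 circle 399.3 284.8 r 78.7 mean [398.  281.7   7.8]
   0.02 177 circle 397.6 283.3 r 29.2 mean [397.5 282.4  41.2]
bigblue 3290 z pct [-0.0004  0.007   0.0114  0.0408  0.0663] med [0.1824 0.3496 0.0161]
[   7   32  110  966 1522  234   22   19   16   15   22   19   23   40
  165   63    2]
   -0.01 2871 circle 181.2 353.2 r 110.6 mean [182.5 349.5  10.7]
   0.02 404 circle 178.6 339.6 r 52.8 mean [181.6 350.4  54.3]
cap 256 z pct [-0.0049  0.001   0.0099  0.0604  0.0653] med [0.585  0.3096 0.024 ]
[ 3 15 45 69 18  4  7  5  3  2  4  8 12 30 25  4  0]
   -0.01 154 circle 591.7 316.7 r 38.7 mean [584.5 308.9   5.8]
   0.02 100 circle 588.0 314.3 r 22.6 mean [585.9 310.7  52.1]
bushing 388 z pct [-0.005   0.0003  0.0126  0.0537  0.058 ] med [ 0.4499 -0.3338  0.0201]
[  4  32  37  54 116  30   4   6   4   9   8  15  45  23   0   0   0]
   -0.01 273 circle 452.2 -340.6 r 36.4 mean [ 450.1 -333.4    8.5]
   0.02 114 circle 450.2 -336.1 r 19.7 mean [ 449.4 -334.7   47.9]
table z med 0.00027289407632280493
-0.4 0.0
-0.2 0.0
0.0 -0.0003
0.20000000000000007 0.0004
0.4 0.0009
```

Run:
```python
import cv2,numpy as np
a=cv2.imread('pics/rot_top.png');b=cv2.imread('pics/rot_scene.png')
a=cv2.resize(a,(400,436));b=cv2.resize(b,(400,436)); cv2.imwrite('pics/rotc.png',np.hstack([a,b]))
```

```text
(no output)
```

View pics/rotc.png

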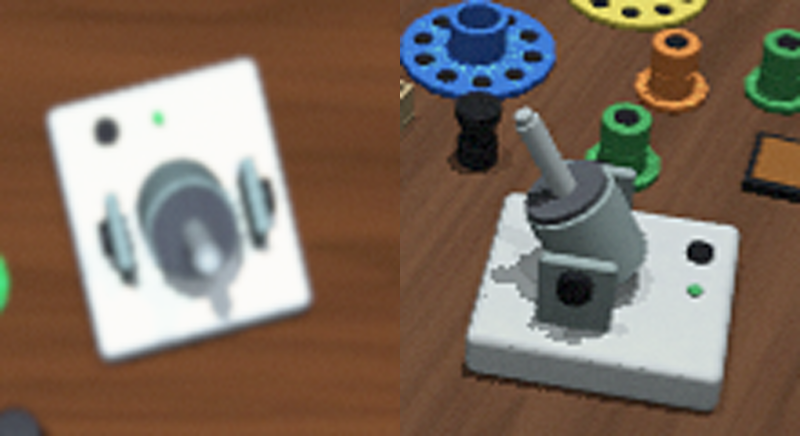

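Run:
```python
from h import *
p,d,c=load('top0')
hsv=cv2.cvtColor(p,cv2.COLOR_BGR2HSV)
m=np.zeros(d.shape,bool); m[80:175,225:315]=True
P,uv=cloud(d,c,m)
w=(hsv[...,1]<50)&(hsv[...,2]>190)
sel=w[uv[:,1],uv[:,0]]&(P[:,2]>.03)&(P[:,2]<.05)
print(sel.sum(),np.median(P[sel,2]))
mm=np.zeros(d.shape,np.uint8); mm[uv[sel,1],uv[sel,0]]=255
n,l,s,ce=cv2.connectedComponentsWithStats(mm); mm=(l==1+s[1:,4].argmax())
ct=max(cv2.findContours(mm.astype(np.uint8),cv2.RETR_EXTERNAL,cv2.CHAIN_APPROX_NONE)[0],key=len).reshape(-1,2)
# intersect contour rays with z=.042
r=rays(c,ct);T=c['world_from_camera'];D=np.c_[r,np.ones(len(r))]@T[:3,:3].T
X=T[:3,3]+D*((.042-T[2,3])/D[:,2])[:,None]
R=cv2.minAreaRect((X[:,:2]*1000).astype(np.float32)); print(R)
# triangulate
cs=load('scene0')[2]
def tri(a,b):
    A=[];B=[]
    for cc,uvv in((c,a),(cs,b)):
        r=rays(cc,uvv)[0];T=cc['world_from_camera'];dd=T[:3,:3]@np.r_[r,1];dd/=np.linalg.norm(dd);M=np.eye(3)-np.outer(dd,dd);A.append(M);B.append(M@T[:3,3])
    A=np.vstack(A);B=np.hstack(B);x,res,_,_=np.linalg.lstsq(A,B,rcond=None);return x,np.sqrt(res)
for k,a,b in(('foot',(274.1,137.9),(306.6,214.1)),('tip',(278.3,140.1),(294.6,196.1))): print(k,tri(a,b))
```

```text
2519 0.04180908668786576
((646.5571899414062, 10.66253662109375), (197.20474243164062, 176.36134338378906), 14.743675231933594)
foot (array([0.60141384, 0.00118839, 0.13407285]), array([0.0118298]))
tip (array([ 0.57554484, -0.01133953,  0.19989632]), array([0.00048648]))
```

```bash
cat >> h.py <<'E'
from scipy.spatial.transform import Rotation as Rn
def down(yaw):
    a=np.radians(yaw); x=np.array([np.cos(a),np.sin(a),0]); z=np.array([0,0,-1.]); return np.c_[x,np.cross(z,x),z]
def spin(yaw,th):
    a=np.radians(yaw);t=np.radians(th); z=np.array([np.sin(t)*np.cos(a),np.sin(t)*np.sin(a),-np.cos(t)])
    y=np.array([np.sin(a),-np.cos(a),0]); return np.c_[np.cross(y,z),y,z]
def mv(p,R,p0=None,R0=None):
    s=env.observe(); R0=np.array(s['tool_rot']) if R0 is None else R0; p0=np.array(s['position']) if p0 is None else p0
    sh=R0.T@(np.array(p)-p0)/.3; w=Rn.from_matrix(R0.T@R).as_rotvec()/np.radians(45)
    print('shift',sh.round(4),'turn',w.round(4),'rows',max(np.linalg.norm(sh)*6,np.linalg.norm(w)*45/8.59).round(1))
def st():
    s=env.observe(); print('t',round(s['time_s'],2),'p',np.round(s['position'],4),'F',np.round(s['ft_force'],1),'w',round(s['grip_width'],4),'q',np.round(s['q'],0)); return s
E
python3 -c "
from h import *
mv([.45,-.335,.20],down(14.7))
c=load('wrist0')[2];s=env.observe();R=s['tool_rot'];print((R.T@(c['world_from_camera'][:3,3]-s['position'])).round(4),(R.T@c['world_from_camera'][:3,:3]).round(3))"
```

```text
shift [ 0.8934 -0.1905  0.1611] turn [ 0.     -0.      0.2244] rows 5.6
[ 0.0785 -0.0011 -0.1258] [[-0.002 -0.952 -0.306]
 [ 1.    -0.001 -0.002]
 [ 0.001 -0.306  0.952]]
```

Emit:
step_arm --steps '[1,0.45,-0.1,0.05,0,0,0.11,1,0.893,-0.19,0.16,0,0,0.224,1,0.893,-0.19,0.16,0,0,0.224,1,0.893,-0.19,0.16,0,0,0.224,1,0.893,-0.19,0.16,0,0,0.224,1,0.893,-0.19,0.16,0,0,0.224,1,0.893,-0.19,0.16,0,0,0.224,1,0.893,-0.19,0.16,0,0,0.224,1,0.893,-0.19,0.16,0,0,0.224]'

```text
time_s: 1.65
position: [0.4493, -0.336, 0.2006]
tool_rot: [[0.967, 0.253, 0.0], [0.253, -0.967, -0.0], [-0.0, 0.0, -1.0]]
ft_force: [-0.2, -0.1, 0.5]
grip_width: 0.0851
```

Run:
```python
from h import *
st(); p,d,c=grab('wrist','w1')
hsv=cv2.cvtColor(p,cv2.COLOR_BGR2HSV)
P,uv=cloud(d,c)
for lo,hi in((.047,.06),(.006,.016)):
    m=(P[:,2]>lo)&(P[:,2]<hi)&(np.hypot(P[:,0]-.45,P[:,1]+.336)<.05)
    Q=P[m]; (cx,cy),r=cv2.minEnclosingCircle(Q[:,:2].astype(np.float32)*1000); print(m.sum(),cx,cy,r,np.median(Q,0))
print(imaging.pinpoint('wrist','bushing_center'))
```

```text
t 1.65 p [ 0.4493 -0.336   0.2006] F [-0.2 -0.1  0.5] w 0.0851 q [-49.  25.  77.  -0.  78.  26.]
737 448.0998840332031 -337.2931823730469 18.53500747680664 [ 0.44843177 -0.33730442  0.05472003]
1537 447.9732666015625 -337.3150634765625 32.9979362487793 [ 0.4598163  -0.3318889   0.01279527]
[{'pixel': [257.6, 178.0], 'score': 0.59}]
```

View pics/w1.png

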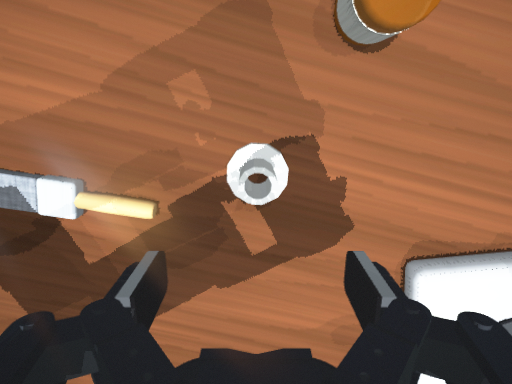

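The wrist view shows the bushing at (258,175), nothing near it, and the brush handle ending at (158,208). Centre is about (0.448, -0.337).

```bash
python3 -c "
from h import *
mv([.4481,-.3373,.038],down(14.7))"
```

```text
shift [-0.0047  0.0028  0.542 ] turn [ 0.0006 -0.0001 -0.0018] rows 3.3
```

Emit:
step_arm --steps '[1,-0.005,0.003,0.16,0,0,0,1,-0.005,0.003,0.3,0,0,0,1,-0.005,0.003,0.42,0,0,0,1,-0.005,0.003,0.5,0,0,0,1,-0.005,0.003,0.542,0,0,0,1,-0.005,0.003,0.542,0,0,0,0.2,-0.005,0.003,0.542,0,0,0,0.2,-0.005,0.003,0.542,0,0,0,0.2,-0.005,0.003,0.542,0,0,0,0.2,-0.005,0.003,0.542,0,0,0]' --grip_force 40

```text
time_s: 2.75
position: [0.4491, -0.3368, 0.0389]
tool_rot: [[0.967, 0.254, 0.001], [0.254, -0.967, -0.002], [0.001, 0.002, -1.0]]
ft_force: [-1.6, 0.1, 4.3]
grip_width: 0.0358
```

Emit:
step_arm --steps '[0.2,0,0,0,0,0,0,0.2,0,0,0,0,0,0,0.2,0,0,0,0,0,0]'

```text
time_s: 3.05
position: [0.4491, -0.3368, 0.0389]
tool_rot: [[0.967, 0.254, 0.001], [0.254, -0.967, -0.002], [0.001, 0.002, -1.0]]
ft_force: [-0.0, 0.6, 7.0]
grip_width: 0.0358
```

```bash
python3 -c "
from h import *
mv([.4491,-.3368,.15],down(14.7));mv([.53,-.05,.335],down(14.7))"
```

```text
shift [ 3.000e-04  7.000e-04 -3.703e-01] turn [ 0.0024 -0.0011  0.0004] rows 2.2
shift [ 0.5046 -0.8543 -0.9882] turn [ 0.0024 -0.0011  0.0004] rows 8.4
```

Emit:
step_arm --steps '[0.2,0,0,-0.1,0,0,0,0.2,0,0,-0.25,0,0,0,0.2,0,0,-0.4,0,0,0,0.2,0.1,-0.12,-0.5,0,0,0,0.2,0.17,-0.22,-0.6,0,0,0,0.2,0.24,-0.34,-0.7,0,0,0,0.2,0.31,-0.46,-0.8,0,0,0,0.2,0.37,-0.58,-0.9,0,0,0,0.2,0.43,-0.7,-0.95,0,0,0,0.2,0.5,-0.83,-0.98,0,0,0]'

```text
time_s: 4.05
position: [0.5306, -0.0557, 0.3341]
tool_rot: [[0.967, 0.254, 0.003], [0.254, -0.967, -0.001], [0.003, 0.002, -1.0]]
ft_force: [0.5, -0.0, -0.8]
grip_width: 0.0355
```

Emit:
step_arm --steps '[0.2,0,-0.13,0,0,0,0,0.2,0,-0.13,0,0,0,0,0.2,0,-0.13,0,0,0,0,0.2,0,-0.13,0,0,0,0]'

```text
time_s: 4.45
position: [0.5206, -0.0204, 0.3317]
tool_rot: [[0.967, 0.253, -0.0], [0.253, -0.967, -0.0], [-0.0, 0.0, -1.0]]
ft_force: [0.2, 0.1, -1.5]
grip_width: 0.0354
```

Run:
```python
from h import *
s=st(); print(s['tool_rot'].round(3).tolist()); p,d,c=grab('wrist','w2')
for t in ('spindle_foot','spindle_tip','bushing_center','rotator'):
  print(t,imaging.pinpoint('wrist',t))
```

```text
t 4.45 p [ 0.5206 -0.0204  0.3317] F [ 0.2  0.1 -1.5] w 0.0354 q [-15.  16.  69.  -0.  95.  60.]
[[0.967, 0.253, -0.0], [0.253, -0.967, -0.0], [-0.0, 0.0, -1.0]]
spindle_foot [{'pixel': [257.5, 86.2], 'score': 0.72}]
spindle_tip [{'pixel': [258.9, 127.1], 'score': 0.78}, {'pixel': [135.2, 225.7], 'score': 0.52}]
bushing_center [{'pixel': [253.8, 259.3], 'score': 0.91}, {'pixel': [42.4, 175.0], 'score': 0.5}]
rotator [{'pixel': [259.1, 70.5], 'score': 0.7}]
```

View pics/w2.png

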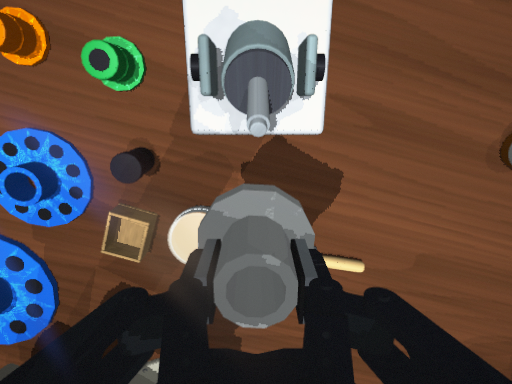

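```bash
cat > fit.py <<'E'
from h import *
from scipy.optimize import least_squares
def fitspindle(name,o=(.6273,.0056,.09),yaw=14.7,th=26.4,free=True):
    p,d,c=load(name); P,uv=cloud(d,c)
    def ax(v): 
        a,t=v[3],v[4]; return -np.array([np.sin(t)*np.cos(a),np.sin(t)*np.sin(a),-np.cos(t)])
    v=np.r_[o,np.radians(yaw),np.radians(th)]
    for it in range(6):
        A=ax(v); D=P-v[:3]; h=D@A; r=np.linalg.norm(D-h[:,None]*A,axis=1); tol=.008 if it<2 else .004
        cyl=(h>.053)&(h<.112)&(abs(r-.010)<tol)&(r<.014); fl=(abs(h-.045)<tol)&(r>.013)&(r<.031); tp=(h>.118)&(h<.128)&(r<.006)
        hd=(h>-.0)&(h<.040)&(abs(r-.038)<tol)
        def f(x):
            A=ax(x);D=P-x[:3];h=D@A;r=np.linalg.norm(D-h[:,None]*A,axis=1)
            return np.r_[(r[cyl]-.01),(h[fl]-.045),(r[hd]-.038),(x[:3]-np.array(o))*2,(x[3]-np.radians(yaw))*.3]
        v=least_squares(f,v,loss='soft_l1',f_scale=.001).x
    A=ax(v);D=P-v[:3];h=D@A
    print(name,'n',cyl.sum(),fl.sum(),tp.sum(),hd.sum(),'o',v[:3].round(4),'yaw,th',np.degrees(v[3:]).round(2),'foot',(v[:3]+.045*A).round(4),'tip',(v[:3]+.123*A).round(4),'tip h',np.median(h[tp]) if tp.any() else 0,'res',np.median(abs(f(v)[:cyl.sum()])))
    return v,A,c
if __name__=='__main__':
    for n in('w2','top0','scene0'):
        v,A,c=fitspindle(n); print(proj(c,[v[:3]+.045*A,v[:3]+.123*A]).round(1).tolist())
E
python3 fit.py
python3 - <<'E'
from h import *
p,d,c=load('w2');hsv=cv2.cvtColor(p,cv2.COLOR_BGR2HSV);P,uv=cloud(d,c)
m=(uv[:,0]>165)&(uv[:,0]<350)&(uv[:,1]<150)&(abs(P[:,2]-.042)<.003)
R=cv2.minAreaRect((P[m,:2]*1000).astype(np.float32));print(R)
from h import *
print(cv2.minAreaRect((P[m&(hsv[uv[:,1],uv[:,0],2]>200),:2]*1000).astype(np.float32)))
E
```

```text
w2 n 684 2004 140 1432 o [0.6247 0.0054 0.0901] yaw,th [14.61 27.11] foot [6.048e-01 3.000e-04 1.301e-01] tip [ 0.5704 -0.0087  0.1996] tip h 0.12316077686576357 res 0.0003404603351507421
[[257.5, 86.4], [258.0, 129.8]]
top0 n 48 229 15 160 o [0.6274 0.0066 0.0899] yaw,th [14.63 27.5 ] foot [0.6072 0.0013 0.1298] tip [ 0.5724 -0.0078  0.199 ] tip h 0.12182491795695626 res 0.00033765514632721344
[[272.7, 133.5], [276.9, 141.2]]
scene0 n 123 139 8 288 o [0.626  0.0053 0.0898] yaw,th [14.75 27.38] foot [ 0.606  -0.      0.1297] tip [ 0.5713 -0.0091  0.199 ] tip h 0.12151399947169994 res 0.0009517882353861033
[[304.9, 216.4], [293.4, 195.5]]
((623.9215087890625, 5.37493896484375), (155.64016723632812, 177.61898803710938), 14.552389144897461)
((624.552734375, 5.7494049072265625), (154.1772003173828, 176.06983947753906), 14.490971565246582)
```

```bash
cat > hand.py <<'E'
from h import *
from scipy.optimize import least_squares
# fit held part: cylinders (r,hlo,hhi measured from underside), planes(h, rlo,rhi); tool frame, axis ~ -tool z
def fithand(name,z0,cyls,planes,pos,R,uvbox):
    p,d,c=load(name);P,uv=cloud(d,c); b=uvbox; k=(uv[:,0]>b[0])&(uv[:,0]<b[2])&(uv[:,1]>b[1])&(uv[:,1]<b[3])
    P=(P[k]-pos)@R
    v=np.array([0,0,0,0,z0]) # x0,y0,ax,ay, z of underside (tool)
    def g(v):
        A=np.array([v[2],v[3],-1.]);A/=np.linalg.norm(A);D=P-np.array([v[0],v[1],v[4]]);h=D@A;r=np.linalg.norm(D-h[:,None]*A,axis=1);return h,r
    for it in range(8):
        tol=.008 if it<3 else .003
        h,r=g(v); cm=[(abs(r-a)<tol)&(h>l)&(h<u) for a,l,u in cyls]; pm=[(abs(h-a)<tol)&(r>l)&(r<u) for a,l,u in planes]
        def f(x):
            h,r=g(x); return np.concatenate([r[m]-q[0] for m,q in zip(cm,cyls)]+[h[m]-q[0] for m,q in zip(pm,planes)]+[x[2:4]*.05])
        v=least_squares(f,v,loss='soft_l1',f_scale=.001).x
    print('held x,y mm',(v[:2]*1000).round(2),'tilt deg',np.degrees(v[2:4]).round(2),'underside z mm',(v[4]*1000).round(2),[m.sum() for m in cm],[m.sum() for m in pm],'res',np.median(abs(f(v))).round(5))
    return v
E
python3 - <<'E'
from hand import *
pos=np.array([.5206,-.0204,.3317])
fithand('w2',.039,[(.018,.016,.05),(.032,.0,.012)],[(.012,.02,.031),(.054,.0135,.017)],pos,down(14.65),(190,170,320,340))
E
```

```text
held x,y mm [-0.73 -0.95] tilt deg [0.29 0.09] underside z mm 38.3 [np.int64(2276), np.int64(1047)] [np.int64(2659), np.int64(1625)] res 0.00033
```

```bash
cat > tgt.py <<'E'
from h import *
def tg(h,B,foot=(.6048,.0003,.1301),yaw=14.6,th=27.15):
    R=spin(yaw,th); A=-R[:,2]; p=np.array(foot)+h*A-R@np.array(B); print(h,'TCP',p.round(4)); mv(p,R)
E
python3 -c "
from tgt import *
tg(.110,(-.0007,-.0010,.0383))"
```

```text
0.11 TCP [ 0.5402 -0.0176  0.2624]
shift [0.0652 0.007  0.2306] turn [-4.000e-04  6.037e-01  1.100e-03] rows 3.2
```

Emit:
step_arm --steps '[0.2,0.0,0.0,0,0,0.18,0,0.2,0.0,0.0,0,0,0.36,0,0.2,0.03,0.003,0.05,0,0.53,0,0.2,0.065,0.007,0.13,0,0.6,0,0.2,0.065,0.007,0.2,0,0.603,0.001,0.2,0.065,0.007,0.23,0,0.603,0.001,0.2,0.065,0.007,0.23,0,0.603,0.001,0.2,0.065,0.007,0.23,0,0.603,0.001]'

```text
time_s: 5.5
position: [0.5406, -0.0171, 0.2637]
tool_rot: [[0.86, 0.253, 0.442], [0.226, -0.967, 0.115], [0.457, 0.001, -0.889]]
ft_force: [-0.2, -1.0, -1.0]
grip_width: 0.0354
```

Run:
```python
from hand import *
from fit import fitspindle
s=st(); grab('wrist','w3'); R=s['tool_rot'];print(R.round(3).tolist())
v,A,c=fitspindle('w3')
fithand('w3',.0383,[(.018,.016,.05),(.032,.0,.012)],[(.012,.02,.031),(.054,.0135,.017)],s['position'],R,(190,170,320,340))
T=R.T@(v[:3]+.123*A-s['position']); print('tip in tool',T.round(4),'axis in tool',(R.T@A).round(4))
```

```text
t 5.5 p [ 0.5406 -0.0171  0.2637] F [-0.2 -1.  -1. ] w 0.0354 q [-22.  11.  92.  19.  56.  46.]
[[0.86, 0.253, 0.442], [0.226, -0.967, 0.115], [0.457, 0.001, -0.889]]
w3 n 102 1501 0 855 o [0.6245 0.0056 0.0903] yaw,th [14.68 27.94] foot [6.041e-01 3.000e-04 1.301e-01] tip [ 0.5688 -0.009   0.199 ] tip h 0 res 0.0011984522649512823
held x,y mm [-0.32 -1.11] tilt deg [0.18 0.03] underside z mm 38.05 [np.int64(2268), np.int64(992)] [np.int64(2661), np.int64(1643)] res 0.00032
tip in tool [-0.0035 -0.0007  0.071 ] axis in tool [-1.290e-02  6.000e-04 -9.999e-01]
```

View pics/w3.png

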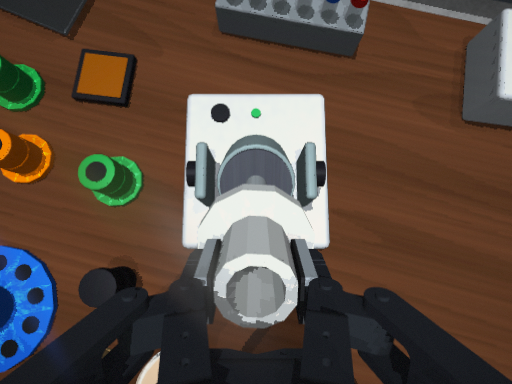

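```bash
python3 -c "
from tgt import *
for h in (.085,.05,.0): tg(h,(-.0005,-.0010,.0382),foot=(.6047,.0003,.1301),th=27.35)"
```

```text
0.085 TCP [ 0.5506 -0.0148  0.2398]
shift [-0.0066  0.0011  0.0873] turn [0.0004 0.0027 0.0021] rows 0.5
0.05 TCP [ 0.5662 -0.0108  0.2087]
shift [-0.0063  0.0011  0.2039] turn [0.0004 0.0027 0.0021] rows 1.2
0.0 TCP [ 0.5884 -0.005   0.1643]
shift [-0.006   0.0011  0.3706] turn [0.0004 0.0027 0.0021] rows 2.2
```

Emit:
step_arm --steps '[0.2,-0.0066,0.001,0.05,0,0.003,0.002,0.2,-0.0065,0.001,0.09,0,0.003,0.002,0.2,-0.0064,0.001,0.12,0,0.003,0.002,0.2,-0.0064,0.001,0.15,0,0.003,0.002,0.2,-0.0064,0.001,0.15,0,0.003,0.002]' --grip_force 40

```text
time_s: 6.05
position: [0.5585, -0.0121, 0.2208]
tool_rot: [[0.861, 0.252, 0.442], [0.224, -0.968, 0.117], [0.457, -0.002, -0.89]]
ft_force: [0.4, -0.0, -1.5]
grip_width: 0.0356
```

Run:
```python
from h import *
s=st(); p,d,c=grab('wrist','w4'); cv2.imwrite('pics/w4c.png',cv2.resize(p[130:350,150:370],None,fx=2.7,fy=2.7,interpolation=cv2.INTER_CUBIC))
print(np.round(s['tool_rot'].T@s['ft_force'],1))
from tgt import *
tg(0,(-.0005,-.0010,.0382),foot=(.6047,.0003,.1301),th=27.35)
```

```text
t 6.05 p [ 0.5585 -0.0121  0.2208] F [ 0.4 -0.  -1.5] w 0.0356 q [-20.  15.  94.  20.  50.  45.]
[-0.3  0.1  1.5]
0 TCP [ 0.5884 -0.005   0.1643]
shift [0.0041 0.0022 0.2164] turn [-0.0018  0.0027 -0.0006] rows 1.3
```

View pics/w4c.png

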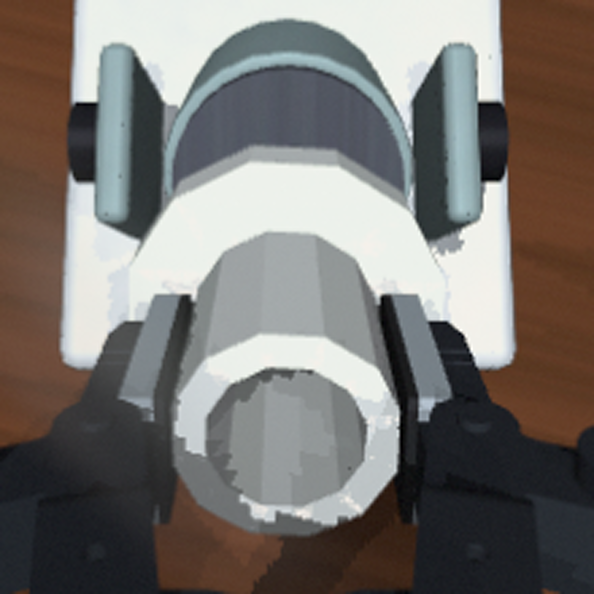

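Emit:
step_arm --steps '[0.2,0.001,0.001,0.04,0,0.001,0,0.2,0.002,0.001,0.08,0,0.002,0,0.2,0.003,0.002,0.12,0,0.003,0,0.2,0.004,0.002,0.16,0,0.003,0,0.2,0.004,0.002,0.195,0,0.003,0,0.2,0.004,0.002,0.195,0,0.003,0]'

```text
time_s: 6.7
position: [0.5855, -0.0056, 0.1686]
tool_rot: [[0.86, 0.252, 0.443], [0.223, -0.968, 0.118], [0.458, -0.002, -0.889]]
ft_force: [0.4, -1.1, -0.4]
grip_width: 0.0358
```

Run:
```python
from tgt import *
s=st(); print('Ftool',np.round(s['tool_rot'].T@s['ft_force'],1),s['wrist_torque'].round(2))
tg(0,(-.0005,-.0010,.0382),foot=(.6047,.0003,.1301),th=27.35)
```

```text
t 6.7 p [ 0.5855 -0.0056  0.1686] F [ 0.4 -1.1 -0.4] w 0.0358 q [-18.  21.  95.  22.  42.  44.]
Ftool [-0.1  1.2  0.4] [-0.09  0.27 -0.01]
0 TCP [ 0.5884 -0.005   0.1643]
shift [0.0022 0.0006 0.0175] turn [-0.0028  0.0016 -0.0011] rows 0.1
```

Almost no contact force, so I'll press on gently.

Emit:
step_arm --steps '[0.2,0.001,0,0.01,0,0,0,0.2,0.001,0,0.017,0,0,0,0.2,0.001,0,0.02,0,0,0,0.2,0.001,0,0.02,0,0,0]'

```text
time_s: 7.1
position: [0.5884, -0.0051, 0.1654]
tool_rot: [[0.859, 0.252, 0.446], [0.223, -0.968, 0.117], [0.461, -0.001, -0.888]]
ft_force: [0.1, -0.3, -1.2]
grip_width: 0.0352
```

Run:
```python
from tgt import *
s=st(); print('Ftool',np.round(s['tool_rot'].T@s['ft_force'],1),s['wrist_torque'].round(2))
tg(0,(-.0005,-.0010,.0382),foot=(.6047,.0003,.1301),th=27.35)
```

```text
t 7.1 p [ 0.5884 -0.0051  0.1654] F [ 0.1 -0.3 -1.2] w 0.0352 q [-18.  22.  95.  22.  42.  44.]
Ftool [-0.5  0.3  1.1] [-0.01  0.29  0.02]
0 TCP [ 0.5884 -0.005   0.1643]
shift [-0.0015 -0.0004  0.0033] turn [-0.0007 -0.0016 -0.0006] rows 0.0
```

Emit:
step_arm --steps '[0.2,0,0,0.004,0,0,0,0.2,0,0,0.008,0,0,0,0.2,0,0,0.012,0,0,0,0.2,0,0,0.012,0,0,0]'

```text
time_s: 7.5
position: [0.5889, -0.005, 0.1645]
tool_rot: [[0.858, 0.252, 0.447], [0.224, -0.968, 0.116], [0.461, 0.001, -0.887]]
ft_force: [-25.5, -5.3, 26.4]
grip_width: 0.0353
```

Run:
```python
from tgt import *
s=st(); print('Ftool',np.round(s['tool_rot'].T@s['ft_force'],1),s['wrist_torque'].round(2))
tg(0,(-.0005,-.0010,.0382),foot=(.6047,.0003,.1301),th=27.35)
```

```text
t 7.5 p [ 0.5889 -0.005   0.1645] F [-25.5  -5.3  26.4] w 0.0353 q [-18.  22.  95.  22.  42.  44.]
Ftool [-10.9  -1.3 -35.4] [-0.28  1.85  0.01]
0 TCP [ 0.5884 -0.005   0.1643]
shift [-0.0018 -0.0005  0.    ] turn [ 0.0007 -0.0028  0.001 ] rows 0.0
```

Emit:
step_arm --steps '[0.2,0,0,-0.008,0,0,0,0.75,0,0,-0.008,0,0,0,0.75,0,0,-0.008,0,0,0,0.75,0,0,-0.008,0,0,0,0.75,0,0,-0.1,0,0,0,0.75,0,0,-0.25,0,0,0,0.75,0,0,-0.4,0,0,0,0.75,0,0,-0.5,0,0,0,0.75,0,0,-0.5,0,0,0]'

```text
time_s: 8.4
position: [0.5233, -0.0227, 0.299]
tool_rot: [[0.856, 0.251, 0.451], [0.224, -0.968, 0.114], [0.465, 0.004, -0.885]]
ft_force: [0.4, 0.6, -1.1]
grip_width: 0.0643
```

Run:
```python
from h import *
from fit import fitspindle
s=st(); p,d,c=grab('wrist','w5'); fitspindle('w5')
mv([.36,.268,.26],down(14.7))
```

```text
t 8.4 p [ 0.5233 -0.0227  0.299 ] F [ 0.4  0.6 -1.1] w 0.0643 q [-23.   7.  91.  19.  61.  46.]
w5 n 687 1364 0 557 o [0.6174 0.0034 0.0983] yaw,th [16.7  23.48] foot [ 0.6003 -0.0017  0.1396] tip [ 0.5705 -0.0107  0.2112] tip h 0 res 0.0022029551666779574
shift [-0.307  -1.0741 -0.0242] turn [ 0.0022 -0.6125 -0.0026] rows 6.7
```

View pics/w5.png

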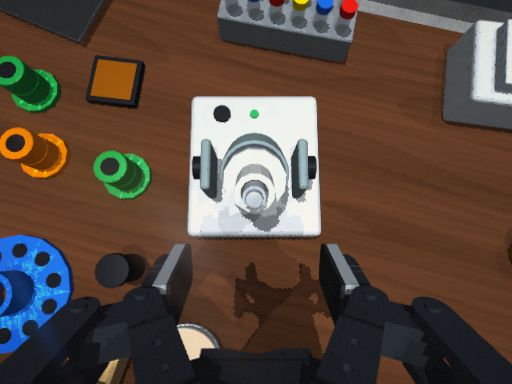

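The bushing is seated at (257,190), flange against flange, with the spindle showing through it. Now the carousel.

```bash
python3 -c "
from h import *
mv([.47,.13,.28],down(14.7));mv([.45,.22,.28],down(14.7))"
```

```text
shift [-0.0643 -0.5366  0.028 ] turn [ 0.0022 -0.6125 -0.0026] rows 3.2
shift [-0.0545 -0.8437  0.0327] turn [ 0.0022 -0.6125 -0.0026] rows 5.1
```

Emit:
step_arm --steps '[0.8,-0.02,-0.16,0.0,0,-0.18,0,0.9,-0.04,-0.32,0.0,0,-0.36,0,1,-0.06,-0.5,0.02,0,-0.53,0,1,-0.058,-0.67,0.03,0,-0.612,0,1,-0.055,-0.84,0.033,0.002,-0.612,-0.003,1,-0.055,-0.84,0.033,0.002,-0.612,-0.003,1,-0.055,-0.84,0.033,0.002,-0.612,-0.003]'

```text
time_s: 9.15
position: [0.4495, 0.2206, 0.2773]
tool_rot: [[0.966, 0.258, -0.005], [0.258, -0.966, 0.001], [-0.005, -0.002, -1.0]]
ft_force: [0.0, 0.0, -0.3]
grip_width: 0.0849
```

```bash
python3 -c "
from h import *
st();mv([.395,.285,.24],down(14.7))"
```

```text
t 9.15 p [0.4495 0.2206 0.2773] F [ 0.   0.  -0.3] w 0.0849 q [13. 16. 79.  0. 86. 88.]
shift [-0.1194 -0.2541  0.1256] turn [-0.0025  0.0065  0.0054] rows 1.8
```

Emit:
step_arm --steps '[1,-0.06,-0.13,0.06,0,0,0,1,-0.12,-0.254,0.126,-0.002,0.006,0.005,1,-0.12,-0.254,0.126,-0.002,0.006,0.005,1,-0.12,-0.254,0.126,-0.002,0.006,0.005]'

```text
time_s: 9.55
position: [0.3959, 0.2831, 0.2408]
tool_rot: [[0.968, 0.251, 0.001], [0.251, -0.968, 0.0], [0.001, 0.0, -1.0]]
ft_force: [0.8, 0.1, 0.5]
grip_width: 0.0855
```

Run:
```python
from h import *
from scipy.optimize import least_squares
st(); p,d,c=grab('wrist','w6'); hsv=cv2.cvtColor(p,cv2.COLOR_BGR2HSV)
P,uv=cloud(d,c); b=hsv[uv[:,1],uv[:,0]]; m=(b[:,0]>95)&(b[:,0]<125)&(b[:,1]>100)
for lo,hi,rr in((.040,.05,.034),(.002,.012,.082)):
    k=m&(P[:,2]>lo)&(P[:,2]<hi)&(np.hypot(P[:,0]-.398,P[:,1]-.284)<rr); Q=P[k]
    (cx,cy),r=cv2.minEnclosingCircle(Q[:,:2].astype(np.float32)*1000); print(k.sum(),cx,cy,r,np.median(Q[:,2]))
k=m&(P[:,2]>.014)&(P[:,2]<.04)&(np.hypot(P[:,0]-.398,P[:,1]-.284)<.036)&(np.hypot(P[:,0]-.398,P[:,1]-.284)>.0245)
Q=P[k];x=least_squares(lambda v:np.hypot(Q[:,0]-v[0],Q[:,1]-v[1])-.028,[.398,.284],loss='soft_l1',f_scale=.001).x; print('hub side',k.sum(),x)
```

```text
t 9.55 p [0.3959 0.2831 0.2408] F [0.8 0.1 0.5] w 0.0855 q [22. 16. 85. -0. 79. 97.]
1029 396.4105529785156 284.1189880371094 28.572710037231445 0.04621985137986173
8341 396.62615966796875 284.67620849609375 76.9074935913086 0.009304906812149016
hub side 134 [0.39664664 0.28415221]
```

View pics/w6.png

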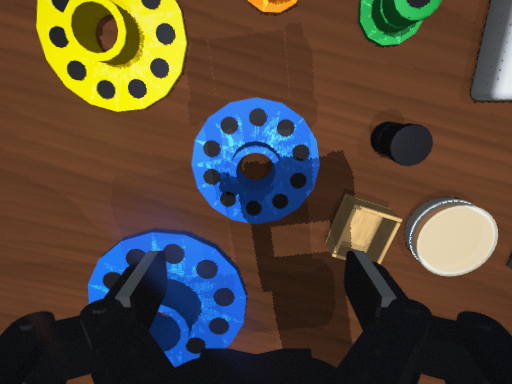

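The small carousel is at (256,160) with its hub centre at (0.3965, 0.2843). The larger blue one is lower left, the vial box at (365,228), and the fingers have clearance.

```bash
python3 -c "
from h import *
mv([.3965,.2843,.033],down(14.7))"
```

```text
shift [-5.000e-04 -4.900e-03  6.942e-01] turn [ 0.0001 -0.003  -0.0054] rows 4.2
```

Emit:
step_arm --steps '[1,-0.001,-0.005,0.16,0,-0.003,0,1,-0.001,-0.005,0.32,0,-0.003,0,1,-0.001,-0.005,0.46,0,-0.003,0,1,-0.001,-0.005,0.58,0,-0.003,0,1,-0.001,-0.005,0.66,0,-0.003,0,1,-0.001,-0.005,0.694,0,-0.003,0,1,-0.001,-0.005,0.694,0,-0.003,0,0.4,-0.001,-0.005,0.694,0,-0.003,0,0.4,-0.001,-0.005,0.694,0,-0.003,0,0.4,-0.001,-0.005,0.694,0,-0.003,0]' --grip_force 70

```text
time_s: 10.6
position: [0.3963, 0.2853, 0.0351]
tool_rot: [[0.968, 0.251, 0.003], [0.251, -0.968, 0.001], [0.003, -0.0, -1.0]]
ft_force: [-1.1, -4.1, 11.4]
grip_width: 0.0548
```

Emit:
step_arm --steps '[0.4,0,0,0,0,0,0,0.4,0,0,0,0,0,0,0.4,0,0,0,0,0,0]'

```text
time_s: 10.9
position: [0.3963, 0.2853, 0.0351]
tool_rot: [[0.968, 0.251, 0.003], [0.251, -0.968, 0.001], [0.004, -0.0, -1.0]]
ft_force: [-0.7, -3.9, 10.8]
grip_width: 0.0549
```

```bash
python3 -c "
from h import *
st();mv([.40,.27,.30],down(14.7));mv([.45,.12,.32],down(14.7))"
```

```text
t 10.9 p [0.3963 0.2853 0.0351] F [-0.7 -3.9 10.8] w 0.0549 q [ 22.  32. 100.  -0.  48.  97.]
shift [ 0.0022  0.0524 -0.883 ] turn [-0.0002 -0.0045 -0.0037] rows 5.3
shift [ 0.0383  0.5782 -0.9496] turn [-0.0002 -0.0045 -0.0037] rows 6.7
```

Emit:
step_arm --steps '[0.4,0,0,-0.05,0,0,0,0.4,0,0,-0.18,0,0,0,0.4,0,0,-0.34,0,0,0,0.4,0,0,-0.5,0,0,0,0.4,0,0.02,-0.66,0,0,0,0.4,0,0.1,-0.8,0,0,0,0.4,0.01,0.23,-0.9,0,0,0,0.4,0.02,0.38,-0.95,0,0,0,0.4,0.03,0.52,-0.95,0,0,0,0.4,0.038,0.58,-0.95,0,0,0]'

```text
time_s: 11.9
position: [0.4504, 0.1169, 0.3193]
tool_rot: [[0.969, 0.248, 0.002], [0.248, -0.969, -0.0], [0.002, 0.001, -1.0]]
ft_force: [-0.4, 0.1, -2.6]
grip_width: 0.0545
```

Run:
```python
from hand import *
s=st(); grab('wrist','w7')
fithand('w7',.0351,[(.028,.012,.043),(.075,.0,.008)],[(.008,.034,.046),(.045,.022,.027)],s['position'],s['tool_rot'],(90,120,420,340))
```

```text
t 11.9 p [0.4504 0.1169 0.3193] F [-0.4  0.1 -2.6] w 0.0545 q [-0. 10. 79. -0. 91. 76.]
held x,y mm [ 7.8  -0.16] tilt deg [-0.11 -0.02] underside z mm 34.96 [np.int64(3731), np.int64(786)] [np.int64(5980), np.int64(1408)] res 0.00055
```

View pics/w7.png

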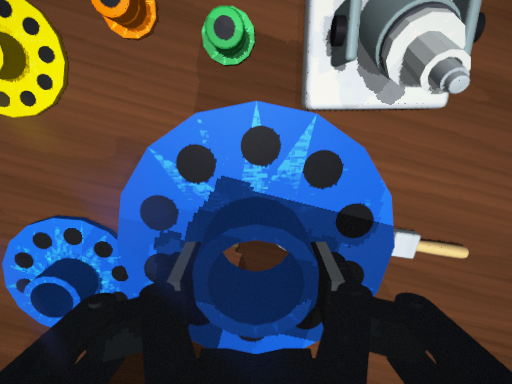

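Run:
```python
from hand import *
s=env.observe();R=s['tool_rot'];pos=s['position'];p,d,c=load('w7')
a=np.linspace(0,2*np.pi,60)
im=p.copy()
for x0,col in((.0078,(0,0,255)),(0.0,(0,255,0))):
  for r,h in((.028,.045),(.021,.045),(.075,.008)):
    X=np.c_[x0+r*np.cos(a),r*np.sin(a),np.full(60,.035-h)]@R.T+pos
    cv2.polylines(im,[proj(c,X).round().astype(int).reshape(-1,1,2)],True,col,1)
cv2.imwrite('pics/w7o.png',im)
P,uv=cloud(d,c);P=(P-pos)@R
hsv=cv2.cvtColor(p,cv2.COLOR_BGR2HSV)[uv[:,1],uv[:,0]]; b=(hsv[:,0]>95)&(hsv[:,0]<125)
k=b&(abs(P[:,2]+.010)<.003)&(np.hypot(P[:,0],P[:,1])<.045);print(k.sum(),cv2.minEnclosingCircle(P[k,:2].astype(np.float32)*1000))
k=b&(abs(P[:,2]-.027)<.004)&(np.hypot(P[:,0],P[:,1])<.095);print(k.sum(),cv2.minEnclosingCircle(P[k,:2].astype(np.float32)*1000),P[k].max(0))
```

```text
6299 ((6.530268669128418, -1.7439823150634766), 41.15127944946289)
34275 ((-0.5304905772209167, -1.0064066648483276), 76.79910278320312) [0.0761535  0.07577339 0.0309914 ]
```

View pics/w7o.png

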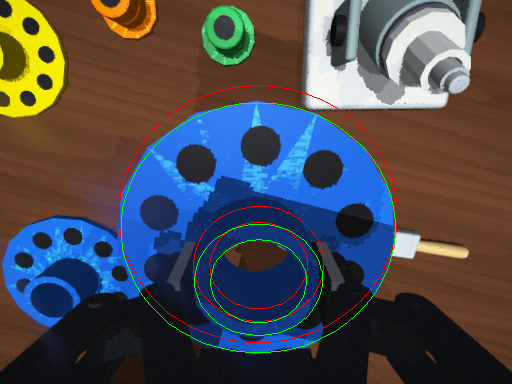

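Run:
```python
from hand import *
R=spin(14.6,27.35)
for n in('w5','w7'):
  fithand(n,0.,[(.018,.016,.05),(.032,.002,.010)],[(.012,.02,.031),(.054,.0135,.017)],np.array([.6047,.0003,.1301]),R,(180,0,480,230))
  fithand(n,0.,[(.010,.058,.069)],[(.078,.0,.006)],np.array([.6047,.0003,.1301]),R,(180,0,480,230))
```

```text
held x,y mm [-2.39 -0.51] tilt deg [0.07 0.25] underside z mm 2.0 [np.int64(275), np.int64(57)] [np.int64(1158), np.int64(389)] res 0.00038
held x,y mm [-1.53 -0.61] tilt deg [ 0.21 -0.07] underside z mm 2.02 [np.int64(84)] [np.int64(162)] res 0.00025
held x,y mm [-0.66  1.14] tilt deg [-0.16  0.05] underside z mm 0.3 [np.int64(1130), np.int64(352)] [np.int64(1732), np.int64(409)] res 0.0004
held x,y mm [0.77 0.85] tilt deg [-0.65  0.07] underside z mm 0.36 [np.int64(283)] [np.int64(195)] res 0.00036
```

Run:
```python
from tgt import *
R=spin(14.6,27.35);f=np.array([.6047,.0003,.1301])
Rs=np.array([[0.858,.252,.447],[.224,-.968,.116],[.461,.001,-.887]]);p=np.array([.5889,-.005,.1645])
print((R.T@(p+Rs@[-.0005,0,.0382]-f)*1000).round(2), (R.T@(p+Rs@[-.0005,-.001,.0382]-f)*1000).round(2))
for B in [(-.0003,-.0008,.035)]:
  for h in(.125,.09,.06): tg(h,np.array(B)-np.array([-.0010,.0002,0]),th=27.35,foot=f)
```

```text
[0.64 1.16 0.01] [0.64 0.16 0.01]
0.125 TCP [ 0.5332 -0.0194  0.2719]
shift [0.1537 0.5044 0.1574] turn [ 0.0034  0.6064 -0.0058] rows 3.3
0.09 TCP [ 0.5488 -0.0153  0.2408]
shift [0.2072 0.504  0.261 ] turn [ 0.0034  0.6064 -0.0058] rows 3.6
0.06 TCP [ 0.5621 -0.0118  0.2142]
shift [0.2531 0.5036 0.3499] turn [ 0.0034  0.6064 -0.0058] rows 4.0
```

Emit:
step_arm --steps '[0.4,0.0,0.1,0.0,0,0.15,0,0.4,0.03,0.24,0.0,0,0.3,0,0.4,0.09,0.38,0.03,0.001,0.46,-0.002,0.4,0.13,0.48,0.08,0.003,0.58,-0.006,0.4,0.154,0.504,0.12,0.003,0.606,-0.006,0.4,0.154,0.504,0.157,0.003,0.606,-0.006,0.4,0.154,0.504,0.157,0.003,0.606,-0.006,0.4,0.154,0.504,0.157,0.003,0.606,-0.006]'

```text
time_s: 12.75
position: [0.5325, -0.0141, 0.2716]
tool_rot: [[0.859, 0.257, 0.442], [0.228, -0.966, 0.119], [0.458, -0.001, -0.889]]
ft_force: [0.5, 0.4, -2.3]
grip_width: 0.0548
```

Run:
```python
from tgt import *
s=st(); p,d,c=grab('wrist','w8'); grab('scene','s8')
q=cv2.imread('pics/s8.png')[120:300,200:400]; cv2.imwrite('pics/c8.png',np.hstack([cv2.resize(p,(440,330)),cv2.resize(q,(360,330))]))
f=np.array([.6047,.0003,.1301])
for h in(.125,.09,.06,.012): tg(h,np.array((-.0003,-.0008,.035))-np.array([-.0010,.0002,0]),th=27.35,foot=f)
```

```text
t 12.75 p [ 0.5325 -0.0141  0.2716] F [ 0.5  0.4 -2.3] w 0.0548 q [-22.  10.  92.  19.  57.  46.]
0.125 TCP [ 0.5332 -0.0194  0.2719]
shift [-0.0027  0.0166 -0.0009] turn [-0.0037  0.0004  0.0055] rows 0.1
0.09 TCP [ 0.5488 -0.0153  0.2408]
shift [-0.0026  0.017   0.1157] turn [-0.0037  0.0004  0.0055] rows 0.7
0.06 TCP [ 0.5621 -0.0118  0.2142]
shift [-0.0026  0.0172  0.2157] turn [-0.0037  0.0004  0.0055] rows 1.3
0.012 TCP [ 0.5835 -0.0063  0.1715]
shift [-0.0025  0.0177  0.3757] turn [-0.0037  0.0004  0.0055] rows 2.3
```

View pics/c8.png

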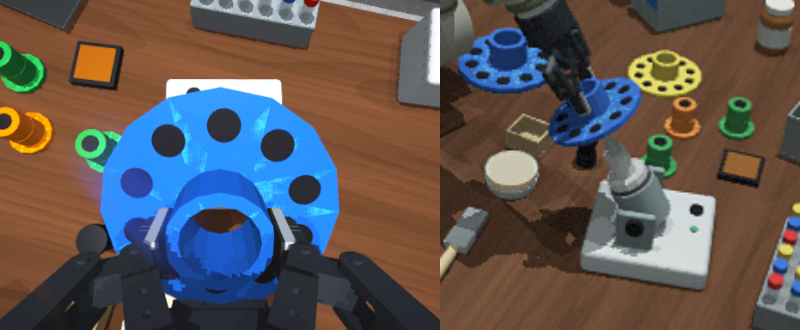

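Emit:
step_arm --steps '[0.4,-0.003,0.017,0.0,-0.004,0,0.005,0.4,-0.003,0.017,0.06,-0.004,0,0.005,0.4,-0.003,0.017,0.13,-0.004,0,0.005,0.4,-0.003,0.017,0.19,-0.004,0,0.005,0.4,-0.003,0.017,0.21,-0.004,0,0.005,0.4,-0.003,0.017,0.21,-0.004,0,0.005,0.4,-0.003,0.017,0.21,-0.004,0,0.005]'

```text
time_s: 13.55
position: [0.5612, -0.013, 0.2155]
tool_rot: [[0.86, 0.251, 0.444], [0.223, -0.968, 0.115], [0.459, 0.0, -0.888]]
ft_force: [-0.4, -0.5, -1.4]
grip_width: 0.0551
```

Run:
```python
from tgt import *
s=st(); p,d,c=grab('wrist','w9'); grab('scene','s9')
q=cv2.imread('pics/s9.png')[120:300,200:400]; cv2.imwrite('pics/c9.png',np.hstack([cv2.resize(p[170:370,150:370],(440,400)),cv2.resize(q,(360,400))]))
f=np.array([.6047,.0003,.1301])
for h in(.06,.03,.012): tg(h,np.array((-.0003,-.0008,.035))-np.array([-.0010,.0002,0]),th=27.35,foot=f)
from hand import *
fithand('w9',0,[(.010,.058,.069)],[(.078,.0,.006)],f,spin(14.6,27.35),(150,150,370,370))
fithand('w9',0,[(.018,.046,.053)],[(.054,.0125,.018)],f,spin(14.6,27.35),(150,150,370,370))
```

```text
t 13.55 p [ 0.5612 -0.013   0.2155] F [-0.4 -0.5 -1.4] w 0.0551 q [-20.  16.  94.  20.  49.  45.]
0.06 TCP [ 0.5621 -0.0118  0.2142]
shift [ 0.0012 -0.003   0.0061] turn [ 0.0013 -0.     -0.0012] rows 0.0
0.03 TCP [ 0.5755 -0.0084  0.1875]
shift [ 0.0012 -0.0032  0.1061] turn [ 0.0013 -0.     -0.0012] rows 0.6
0.012 TCP [ 0.5835 -0.0063  0.1715]
shift [ 0.0012 -0.0032  0.1661] turn [ 0.0013 -0.     -0.0012] rows 1.0
held x,y mm [237.15 149.58] tilt deg [-0. -0.] underside z mm 7.07 [np.int64(0)] [np.int64(0)] res 0.0
held x,y mm [-0.01 -1.02] tilt deg [-0.7  -0.25] underside z mm -0.44 [np.int64(11)] [np.int64(112)] res 0.00039
```

View pics/c9.png

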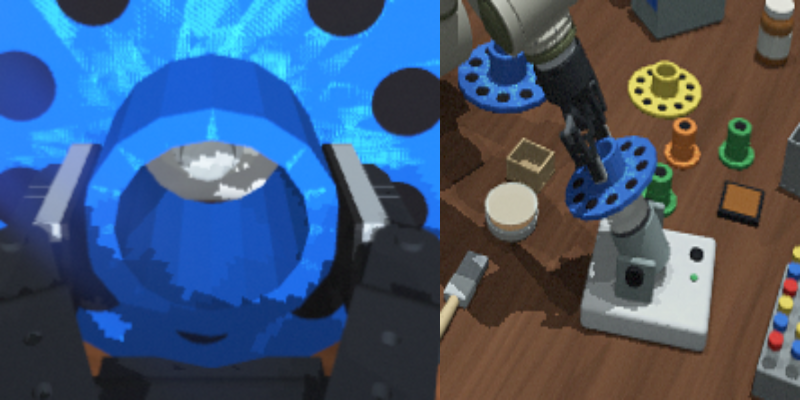

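Emit:
step_arm --steps '[0.4,0.001,-0.003,0.015,0,0,0,0.4,0.001,-0.003,0.03,0,0,0,0.4,0.001,-0.003,0.045,0,0,0,0.4,0.001,-0.003,0.056,0,0,0,0.4,0.001,-0.003,0.056,0,0,0]'

```text
time_s: 14.15
position: [0.5686, -0.0099, 0.1991]
tool_rot: [[0.861, 0.251, 0.443], [0.223, -0.968, 0.116], [0.457, -0.001, -0.889]]
ft_force: [-0.5, -0.2, -2.0]
grip_width: 0.0549
```

Run:
```python
from tgt import *
s=st(); print('Ftool',np.round(s['tool_rot'].T@s['ft_force'],1),s['wrist_torque'].round(2)); p,d,c=grab('wrist','w10')
cv2.imwrite('pics/c10.png',cv2.resize(p[170:370,150:370],(600,545)))
f=np.array([.6047,.0003,.1301])
for h in(.045,.03,.012): tg(h,np.array((-.0003,-.0008,.035))-np.array([-.0010,.0002,0]),th=27.35,foot=f)
```

```text
t 14.15 p [ 0.5686 -0.0099  0.1991] F [-0.5 -0.2 -2. ] w 0.0549 q [-19.  18.  95.  21.  46.  45.]
Ftool [-1.4  0.   1.5] [-0.07  0.41  0.01]
0.045 TCP [ 0.5688 -0.0101  0.2008]
shift [ 0.0024  0.0008 -0.0039] turn [-0.0003  0.0024 -0.0018] rows 0.0
0.03 TCP [ 0.5755 -0.0084  0.1875]
shift [0.0025 0.0008 0.0461] turn [-0.0003  0.0024 -0.0018] rows 0.3
0.012 TCP [ 0.5835 -0.0063  0.1715]
shift [0.0026 0.0008 0.1061] turn [-0.0003  0.0024 -0.0018] rows 0.6
```

View pics/c10.png

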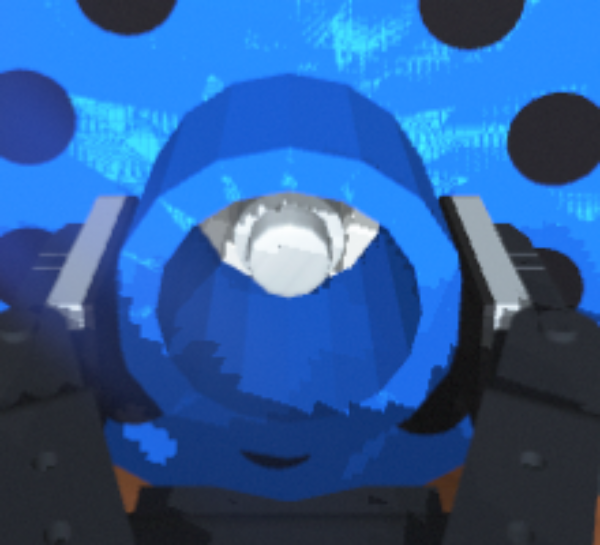

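No contact force, and the spindle is centred in the bore with the neck already inside it. Continuing.

Emit:
step_arm --steps '[0.4,0.002,0.001,0.025,0,0.002,0,0.4,0.002,0.001,0.05,0,0.002,0,0.4,0.002,0.001,0.075,0,0.002,0,0.4,0.002,0.001,0.095,0,0.002,0,0.4,0.002,0.001,0.103,0,0.002,0,0.4,0.002,0.001,0.103,0,0.002,0]'

```text
time_s: 14.8
position: [0.5829, -0.0065, 0.1721]
tool_rot: [[0.86, 0.251, 0.444], [0.223, -0.968, 0.116], [0.459, -0.001, -0.888]]
ft_force: [0.0, 0.2, -2.4]
grip_width: 0.0548
```

Run:
```python
from tgt import *
s=st(); print('Ftool',np.round(s['tool_rot'].T@s['ft_force'],1),s['wrist_torque'].round(2))
f=np.array([.6047,.0003,.1301])
for h in(.012,): tg(h,np.array((-.0003,-.0008,.035))-np.array([-.0010,.0002,0]),th=27.35,foot=f)
```

```text
t 14.8 p [ 0.5829 -0.0065  0.1721] F [ 0.   0.2 -2.4] w 0.0548 q [-18.  21.  95.  22.  43.  44.]
Ftool [-1.1 -0.2  2.2] [-0.12  0.4  -0.05]
0.012 TCP [ 0.5835 -0.0063  0.1715]
shift [ 0.0007 -0.0002  0.0027] turn [-0.0003  0.0006 -0.0017] rows 0.0
```

Emit:
step_arm --steps '[0.4,0,0,0.004,0,0,0,0.4,0,0,0.008,0,0,0,0.4,0,0,0.011,0,0,0,0.4,0,0,0.011,0,0,0]'

```text
time_s: 15.2
position: [0.5837, -0.0064, 0.1711]
tool_rot: [[0.859, 0.251, 0.445], [0.223, -0.968, 0.115], [0.46, 0.001, -0.888]]
ft_force: [-14.5, -3.6, 11.9]
grip_width: 0.0548
```

Run:
```python
from tgt import *
s=st(); print('Ftool',np.round(s['tool_rot'].T@s['ft_force'],1),s['wrist_torque'].round(2))
f=np.array([.6047,.0003,.1301])
for h in(.012,): tg(h,np.array((-.0003,-.0008,.035))-np.array([-.0010,.0002,0]),th=27.35,foot=f)
```

```text
t 15.2 p [ 0.5837 -0.0064  0.1711] F [-14.5  -3.6  11.9] w 0.0548 q [-18.  21.  95.  22.  42.  44.]
Ftool [ -7.8  -0.2 -17.5] [-0.14  1.31 -0.  ]
0.012 TCP [ 0.5835 -0.0063  0.1715]
shift [ 0.0001 -0.0006 -0.0016] turn [ 0.0012 -0.001  -0.0008] rows 0.0
```

Emit:
step_arm --steps '[0.4,0,0,0.005,0,0,0,0.4,0,0,0.005,0,0,0,0.4,0,0,-0.01,0,0,0,1,0,0,-0.01,0,0,0,1,0,0,-0.01,0,0,0,1,0,0,-0.01,0,0,0,1,0,0,-0.12,0,0,0,1,0,0,-0.28,0,0,0,1,0,0,-0.44,0,0,0,1,0,0,-0.5,0,0,0]'

```text
time_s: 16.2
position: [0.5173, -0.0239, 0.307]
tool_rot: [[0.857, 0.251, 0.45], [0.223, -0.968, 0.113], [0.464, 0.003, -0.886]]
ft_force: [1.2, -0.9, -0.1]
grip_width: 0.0855
```

Run:
```python
from hand import *
s=st(); p,d,c=grab('wrist','w11'); f=np.array([.6047,.0003,.1301]);R=spin(14.6,27.35)
fithand('w11',.0,[(.010,.06,.069)],[(.078,.0,.006)],f,R,(150,80,350,300))
fithand('w11',-.012,[(.028,.012,.043)],[(.008,.034,.046),(.045,.0225,.027)],f,R,(150,80,350,300))
mv([.54,.18,.27],down(14.7));mv([.585,.31,.25],down(14.7))
```

```text
t 16.2 p [ 0.5173 -0.0239  0.307 ] F [ 1.2 -0.9 -0.1] w 0.0855 q [-24.   6.  90.  19.  62.  46.]
held x,y mm [0.73 0.06] tilt deg [0.09 0.14] underside z mm -1.16 [np.int64(68)] [np.int64(153)] res 0.00037
held x,y mm [ 1.1  -4.63] tilt deg [-0.3   0.04] underside z mm -13.12 [np.int64(319)] [np.int64(2080), np.int64(314)] res 0.00051
shift [ 0.1577 -0.6402  0.2231] turn [ 0.0066 -0.6162 -0.0028] rows 4.2
shift [ 0.3521 -1.0225  0.3987] turn [ 0.0066 -0.6162 -0.0028] rows 6.9
```

View pics/w11.png

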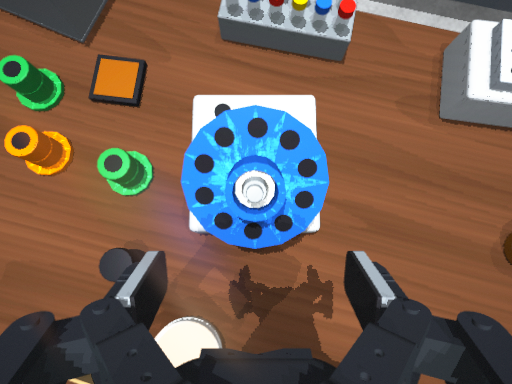

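The carousel is seated, with its underside 12.0 mm above the foot as measured against the spindle. Now the cap.

Emit:
step_arm --steps '[1,0.04,-0.16,0.03,0,-0.18,0,1,0.08,-0.32,0.08,0,-0.36,0,1,0.13,-0.48,0.15,0,-0.53,0,1,0.18,-0.63,0.22,0.006,-0.616,-0.003,1,0.25,-0.79,0.3,0.006,-0.616,-0.003,1,0.31,-0.93,0.36,0.006,-0.616,-0.003,1,0.342,-0.99,0.39,0.006,-0.616,-0.003,1,0.342,-0.99,0.39,0.006,-0.616,-0.003,1,0.342,-0.99,0.39,0.006,-0.616,-0.003]'

```text
time_s: 17.15
position: [0.5833, 0.3011, 0.2445]
tool_rot: [[0.967, 0.256, -0.009], [0.256, -0.967, 0.002], [-0.008, -0.004, -1.0]]
ft_force: [0.6, 0.2, 0.0]
grip_width: 0.0853
```

Run:
```python
from h import *
from scipy.optimize import least_squares
st(); p,d,c=grab('wrist','w12'); hsv=cv2.cvtColor(p,cv2.COLOR_BGR2HSV)
P,uv=cloud(d,c); b=hsv[uv[:,1],uv[:,0]]; m=(b[:,0]>8)&(b[:,0]<24)&(b[:,1]>180)
r0=np.hypot(P[:,0]-.586,P[:,1]-.311)
for lo,hi,rr in((.055,.066,.03),(.003,.012,.042)):
    Q=P[m&(P[:,2]>lo)&(P[:,2]<hi)&(r0<rr)]
    if len(Q): (cx,cy),r=cv2.minEnclosingCircle(Q[:,:2].astype(np.float32)*1000); print(len(Q),cx,cy,r,np.median(Q[:,2]))
Q=P[m&(P[:,2]>.014)&(P[:,2]<.055)&(r0<.03)]
x=least_squares(lambda v:np.hypot(Q[:,0]-v[0],Q[:,1]-v[1])-.022,[.586,.311],loss='soft_l1',f_scale=.001).x; print('side',len(Q),x)
```

```text
t 17.15 p [0.5833 0.3011 0.2445] F [0.6 0.2 0. ] w 0.0853 q [17. 33. 55.  0. 92. 92.]
970 586.6994018554688 314.5966796875 21.837440490722656 0.06147209627465963
910 586.233154296875 314.5425109863281 34.115047454833984 0.009686079053328606
side 207 [0.58624575 0.3145682 ]
```

View pics/w12.png

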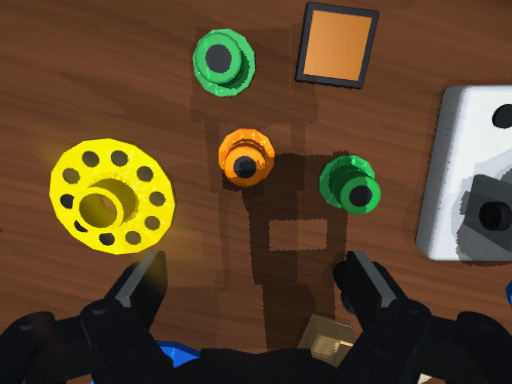

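The wrist view shows the orange cap at (246,160), the green look-alikes at (224,62) and (350,190), and the yellow carousel on the left. The fingers have room with the gripper partly open.

```bash
python3 -c "
from h import *
mv([.5864,.3146,.040],down(14.7))"
```

```text
shift [ 0.0271 -0.041   0.6844] turn [-0.0054  0.0096  0.0008] rows 4.1
```

Emit:
step_arm --steps '[0.78,0.027,-0.041,0.12,-0.005,0.01,0,0.78,0.027,-0.041,0.28,-0.005,0.01,0,0.78,0.027,-0.041,0.43,-0.005,0.01,0,0.78,0.027,-0.041,0.55,-0.005,0.01,0,0.78,0.027,-0.041,0.64,-0.005,0.01,0,0.78,0.027,-0.041,0.684,-0.005,0.01,0,0.78,0.027,-0.041,0.684,-0.005,0.01,0,0.3,0.027,-0.041,0.684,-0.005,0.01,0,0.3,0.027,-0.041,0.684,-0.005,0.01,0,0.3,0.027,-0.041,0.684,-0.005,0.01,0]' --grip_force 50

```text
time_s: 18.2
position: [0.5877, 0.315, 0.0433]
tool_rot: [[0.967, 0.254, 0.005], [0.254, -0.967, 0.002], [0.006, -0.0, -1.0]]
ft_force: [0.0, -1.4, 6.8]
grip_width: 0.0431
```

Emit:
step_arm --steps '[0.3,0,0,0,0,0,0,0.3,0,0,0,0,0,0]'

```text
time_s: 18.4
position: [0.5877, 0.315, 0.0434]
tool_rot: [[0.967, 0.254, 0.005], [0.254, -0.967, 0.002], [0.006, -0.0, -1.0]]
ft_force: [1.8, -0.7, 6.8]
grip_width: 0.0432
```

```bash
python3 -c "
from h import *
st();mv([.53,.08,.32],down(14.7))"
```

```text
t 18.4 p [0.5877 0.315  0.0434] F [ 1.8 -0.7  6.8] w 0.0432 q [18. 44. 69.  0. 67. 93.]
shift [-0.3798  0.7083 -0.9246] turn [-0.0006 -0.0072  0.0004] rows 7.4
```

Emit:
step_arm --steps '[0.3,0,0,-0.06,0,0,0,0.3,0,0,-0.2,0,0,0,0.3,0,0,-0.36,0,0,0,0.3,0,0,-0.52,0,0,0,0.3,-0.03,0.05,-0.67,0,0,0,0.3,-0.1,0.18,-0.77,0,0,0,0.3,-0.18,0.32,-0.84,0,0,0,0.3,-0.26,0.46,-0.9,0,0,0,0.3,-0.33,0.58,-0.92,0,-0.004,0,0.3,-0.38,0.7,-0.92,0,-0.007,0]'

```text
time_s: 19.4
position: [0.5283, 0.0807, 0.3193]
tool_rot: [[0.967, 0.254, 0.0], [0.254, -0.967, -0.001], [-0.0, 0.001, -1.0]]
ft_force: [1.5, -0.3, -0.3]
grip_width: 0.0434
```

Emit:
step_arm --steps '[0.3,0,0,0,0,0,0,0.3,0,0,0,0,0,0]'

```text
time_s: 19.6
position: [0.5292, 0.0822, 0.3175]
tool_rot: [[0.968, 0.253, -0.003], [0.253, -0.968, -0.0], [-0.003, -0.001, -1.0]]
ft_force: [-0.1, -0.2, -1.2]
grip_width: 0.0434
```

Run:
```python
from tgt import *
from hand import *
s=st(); p,d,c=grab('wrist','w13'); f=np.array([.6047,.0003,.1301]);R=spin(14.6,27.35)
fithand('w13',.0434,[(.022,.014,.056),(.033,.0,.008)],[(.060,.012,.021)],s['position'],s['tool_rot'],(180,150,330,340))
fithand('w13',.0,[(.010,.06,.069)],[(.078,.0,.006)],f,R,(280,0,480,240))
fithand('w13',.012,[(.028,.012,.043)],[(.045,.0225,.027)],f,R,(280,0,480,240))
tg(.118,(-.0013,-.0005,.0434),foot=f,th=27.35)
```

```text
t 19.6 p [0.5292 0.0822 0.3175] F [-0.1 -0.2 -1.2] w 0.0434 q [-4. 18. 69. -0. 93. 72.]
held x,y mm [-0.96 -1.9 ] tilt deg [0.28 0.01] underside z mm 42.99 [np.int64(3147), np.int64(692)] [np.int64(4498)] res 0.00033
held x,y mm [ 1.37 -1.46] tilt deg [-0.51  0.19] underside z mm -0.05 [np.int64(205)] [np.int64(131)] res 0.00032
held x,y mm [65.94 -9.86] tilt deg [-432.05    0.81] underside z mm 9.77 [np.int64(1197)] [np.int64(165)] res 0.0013
0.118 TCP [ 0.5342 -0.0186  0.2741]
shift [-0.0697  0.3316  0.1438] turn [-0.0016  0.6118  0.0024] rows 3.2
```

View pics/w13.png

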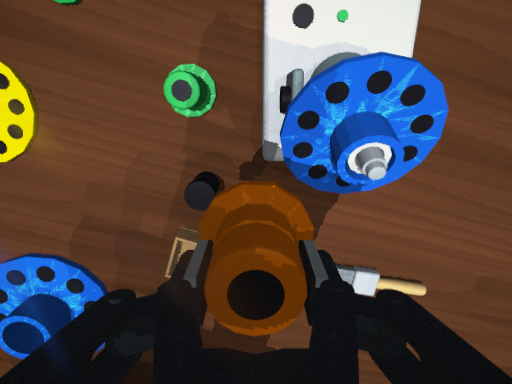

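Emit:
step_arm --steps '[0.3,0.0,0.1,0.0,0,0.18,0,0.3,-0.02,0.2,0.0,0,0.36,0,0.3,-0.05,0.3,0.04,0,0.53,0,0.3,-0.07,0.333,0.09,-0.002,0.612,0.002,0.3,-0.07,0.333,0.144,-0.002,0.612,0.002,0.3,-0.07,0.333,0.144,-0.002,0.612,0.002,0.3,-0.07,0.333,0.144,-0.002,0.612,0.002,0.3,-0.07,0.333,0.144,-0.002,0.612,0.002]'

```text
time_s: 20.45
position: [0.535, -0.0187, 0.2746]
tool_rot: [[0.859, 0.254, 0.445], [0.226, -0.967, 0.116], [0.46, 0.001, -0.888]]
ft_force: [-0.5, 0.5, -1.8]
grip_width: 0.043
```

Run:
```python
from tgt import *
from hand import *
s=st(); p,d,c=grab('wrist','w14'); f=np.array([.6047,.0003,.1301]);R=spin(14.6,27.35)
fithand('w14',.0434,[(.022,.014,.056),(.033,.0,.008)],[(.060,.012,.021)],s['position'],s['tool_rot'],(180,150,330,340))
fithand('w14',.0,[(.010,.06,.069)],[(.078,.0,.006)],f,R,(180,50,330,250))
for h in (.09,.065,.057):tg(h,(-.0012,-.0009,.0432),foot=f,th=27.35)
```

```text
t 20.45 p [ 0.535  -0.0187  0.2746] F [-0.5  0.5 -1.8] w 0.043 q [-22.  10.  92.  19.  57.  46.]
held x,y mm [-1.14 -0.92] tilt deg [ 0.31 -0.09] underside z mm 42.8 [np.int64(3155), np.int64(686)] [np.int64(4502)] res 0.00033
held x,y mm [0. 0.] tilt deg [0. 0.] underside z mm 0.0 [np.int64(0)] [np.int64(0)] res 0.0
0.09 TCP [ 0.5467 -0.0157  0.249 ]
shift [-0.003   0.0001  0.0945] turn [ 0.0006 -0.0008  0.0029] rows 0.6
0.065 TCP [ 0.5579 -0.0128  0.2268]
shift [-0.003   0.      0.1779] turn [ 0.0006 -0.0008  0.0029] rows 1.1
0.057 TCP [ 0.5614 -0.0119  0.2197]
shift [-0.003   0.      0.2045] turn [ 0.0006 -0.0008  0.0029] rows 1.2
```

View pics/w14.png

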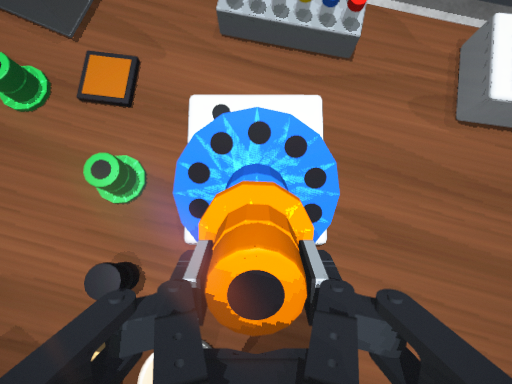

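Emit:
step_arm --steps '[0.3,-0.003,0,0.05,0,0,0.003,0.3,-0.003,0,0.1,0,0,0.003,0.3,-0.003,0,0.13,0,0,0.003,0.3,-0.003,0,0.16,0,0,0.003,0.3,-0.003,0,0.16,0,0,0.003,0.3,-0.003,0,0.16,0,0,0.003]'

```text
time_s: 21.1
position: [0.555, -0.0141, 0.2309]
tool_rot: [[0.86, 0.251, 0.444], [0.222, -0.968, 0.115], [0.459, -0.0, -0.888]]
ft_force: [0.1, -0.2, -1.3]
grip_width: 0.0436
```

Run:
```python
from tgt import *
s=st(); print('Ftool',np.round(s['tool_rot'].T@s['ft_force'],1),s['wrist_torque'].round(2)); f=np.array([.6047,.0003,.1301])
for h in (.065,.057):tg(h,(-.0012,-.0009,.0432),foot=f,th=27.35)
p,_,_=grab('scene','s15'); w,_,_=grab('wrist','w15')
cv2.imwrite('pics/c15.png',np.hstack([cv2.resize(p[140:290,220:380],(427,400)),cv2.resize(w[100:350,150:370],(352,400))]))
```

```text
t 21.1 p [ 0.555  -0.0141  0.2309] F [ 0.1 -0.2 -1.3] w 0.0436 q [-20.  14.  94.  20.  51.  45.]
Ftool [-0.5  0.3  1.2] [-0.08  0.2   0.03]
0.065 TCP [ 0.5579 -0.0128  0.2268]
shift [ 0.0029 -0.0015  0.017 ] turn [ 0.0007  0.0004 -0.0019] rows 0.1
0.057 TCP [ 0.5614 -0.0119  0.2197]
shift [ 0.0029 -0.0016  0.0437] turn [ 0.0007  0.0004 -0.0019] rows 0.3
```

View pics/c15.png

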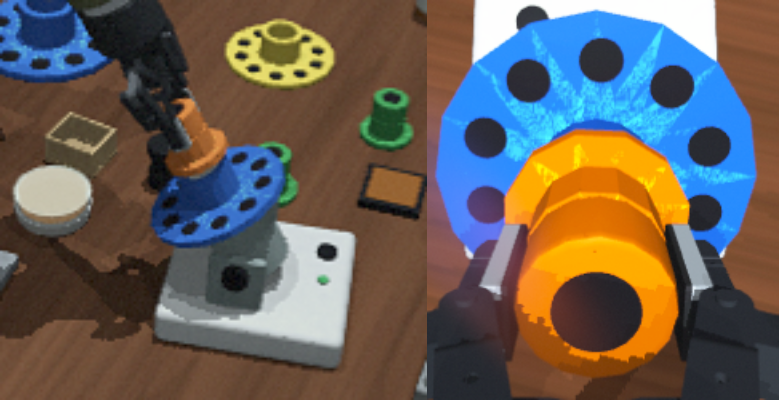

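The cap is over the tip with no contact force. Going down to just above home, then pressing.

Emit:
step_arm --steps '[0.3,0.002,-0.001,0.015,0,0,0,0.3,0.003,-0.001,0.028,0,0,0,0.3,0.003,-0.001,0.038,0,0,0,0.3,0.003,-0.001,0.042,0,0,0,0.3,0.003,-0.001,0.042,0,0,0]'

```text
time_s: 21.7
position: [0.5611, -0.0121, 0.2195]
tool_rot: [[0.86, 0.25, 0.444], [0.222, -0.968, 0.115], [0.459, -0.001, -0.889]]
ft_force: [-0.5, 0.0, -1.7]
grip_width: 0.0433
```

Run:
```python
from tgt import *
s=st(); print('Ftool',np.round(s['tool_rot'].T@s['ft_force'],1),s['wrist_torque'].round(2)); f=np.array([.6047,.0003,.1301])
for h in (.057,):tg(h,(-.0012,-.0009,.0432),foot=f,th=27.35)
```

```text
t 21.7 p [ 0.5611 -0.0121  0.2195] F [-0.5  0.  -1.7] w 0.0433 q [-20.  16.  94.  20.  49.  45.]
Ftool [-1.2 -0.2  1.3] [-0.05  0.27 -0.01]
0.057 TCP [ 0.5614 -0.0119  0.2197]
shift [ 0.0012 -0.0005  0.0001] turn [ 0.0002  0.0012 -0.0025] rows 0.0
```

Emit:
step_arm --steps '[0.3,0.001,0,0.004,0,0,0,0.3,0.001,0,0.008,0,0,0,0.3,0.001,0,0.008,0,0,0]'

```text
time_s: 22.0
position: [0.5619, -0.0119, 0.2194]
tool_rot: [[0.86, 0.251, 0.445], [0.223, -0.968, 0.115], [0.46, 0.001, -0.888]]
ft_force: [-15.1, -3.5, 14.6]
grip_width: 0.0429
```

Run:
```python
from tgt import *
s=st(); print('Ftool',np.round(s['tool_rot'].T@s['ft_force'],1),s['wrist_torque'].round(2)); f=np.array([.6047,.0003,.1301])
for h in (.057,):tg(h,(-.0012,-.0009,.0432),foot=f,th=27.35)
```

```text
t 22.0 p [ 0.5619 -0.0119  0.2194] F [-15.1  -3.5  14.6] w 0.0429 q [-20.  16.  94.  20.  49.  45.]
Ftool [ -7.1  -0.4 -20.1] [0.   1.31 0.18]
0.057 TCP [ 0.5614 -0.0119  0.2197]
shift [-0.001  -0.0004 -0.0015] turn [ 0.0017 -0.0004 -0.001 ] rows 0.0
```

Home depth reached with a 20 N axial reaction. I'll press a touch more, relax, release and retreat.

Emit:
step_arm --steps '[0.3,0,0,0.004,0,0,0,0.3,0,0,0.004,0,0,0,0.3,0,0,-0.009,0,0,0,0.8,0,0,-0.009,0,0,0,0.8,0,0,-0.009,0,0,0,0.8,0,0,-0.009,0,0,0,0.8,0,0,-0.1,0,0,0,0.8,0,0,-0.22,0,0,0,0.8,0,0,-0.36,0,0,0,0.8,0,0,-0.4,0,0,0]'

```text
time_s: 23.0
position: [0.5089, -0.026, 0.3281]
tool_rot: [[0.858, 0.25, 0.449], [0.223, -0.968, 0.113], [0.463, 0.003, -0.886]]
ft_force: [1.1, -0.4, -0.2]
grip_width: 0.0682
```

Run:
```python
from hand import *
s=st(); w,_,_=grab('wrist','w16'); p,_,_=grab('scene','s16'); t,_,_=grab('top','t16')
f=np.array([.6047,.0003,.1301]);R=spin(14.6,27.35)
fithand('w16',-.057,[(.022,.014,.056),(.033,.0,.008)],[(.060,.012,.021)],f,R,(150,50,370,300))
fithand('s16',-.057,[(.022,.014,.056),(.033,.0,.008)],[(.060,.012,.021)],f,R,(220,100,400,300))
cv2.imwrite('pics/c16.png',np.hstack([cv2.resize(w,(400,300)),cv2.resize(p[130:290,210:390],(338,300))]))
```

```text
t 23.0 p [ 0.5089 -0.026   0.3281] F [ 1.1 -0.4 -0.2] w 0.0682 q [-24.   5.  89.  19.  65.  46.]
held x,y mm [-2.71  0.64] tilt deg [-0.13  0.03] underside z mm -57.19 [np.int64(529), np.int64(286)] [np.int64(1351)] res 0.00036
held x,y mm [-2.49  1.42] tilt deg [-0.5   0.22] underside z mm -56.19 [np.int64(194), np.int64(62)] [np.int64(62)] res 0.00081
```

View pics/c16.png

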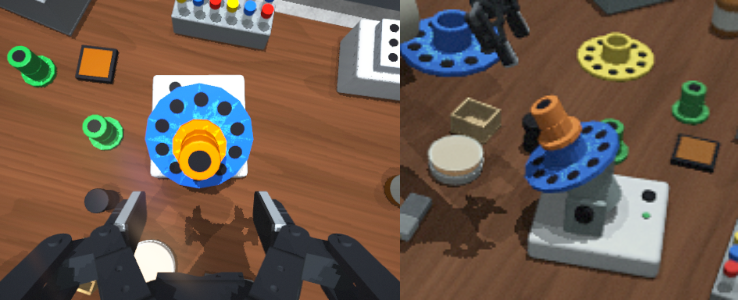

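View pics/t16.png

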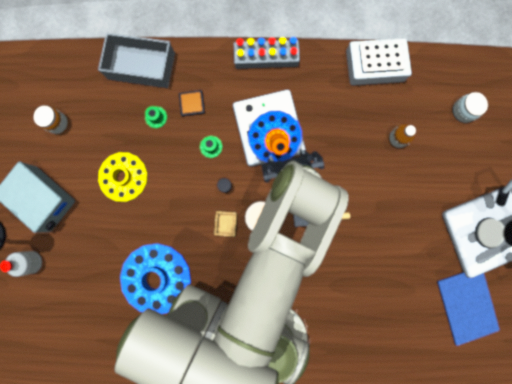

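Everything is seated and clear of the arm. I'll hold briefly and recheck that it stays put.

Emit:
step_arm --steps '[0.8,0,0,-0.1,0,0,0,0.8,0,0,-0.1,0,0,0,0.8,0,0,-0.1,0,0,0,0.8,0,0,-0.1,0,0,0,0.8,0,0,-0.1,0,0,0,0.8,0,0,-0.1,0,0,0,0.8,0,0,-0.1,0,0,0,0.8,0,0,-0.1,0,0,0]'

```text
time_s: 23.95
position: [0.4958, -0.0291, 0.3509]
tool_rot: [[0.86, 0.25, 0.444], [0.222, -0.968, 0.115], [0.459, -0.001, -0.889]]
ft_force: [-0.3, 0.3, -0.0]
grip_width: 0.068
```

Run:
```python
from hand import *
s=st(); w,_,_=grab('wrist','w17')
f=np.array([.6047,.0003,.1301]);R=spin(14.6,27.35)
fithand('w17',-.057,[(.022,.014,.056),(.033,.0,.008)],[(.060,.012,.021)],f,R,(150,50,370,300))
fithand('w17',-.012,[(.075,.0,.008)],[(.008,.034,.046)],f,R,(150,50,370,300))
close_job()
```

```text
t 23.95 p [ 0.4958 -0.0291  0.3509] F [-0.3  0.3 -0. ] w 0.068 q [-26.   3.  87.  18.  70.  47.]
held x,y mm [-3.01  0.6 ] tilt deg [ 0.07 -0.03] underside z mm -57.17 [np.int64(397), np.int64(256)] [np.int64(1128)] res 0.00039
held x,y mm [-5.52  0.77] tilt deg [-0.16  0.08] underside z mm -12.29 [np.int64(700)] [np.int64(1332)] res 0.00065
the job is handed in; nothing more can be done
```

The bushing, the smaller blue carousel and the orange cap are on the spindle in that order. Each was lowered along the axis and pressed until it bottomed out, with about 35, 18 and 20 N measured along the spindle. I let go and handed the job in at about 24 s.

- **Seating:** after a second's hold, the wrist camera put the carousel's underside 12.3 mm from the foot (12 expected) and the cap's 57.2 mm (57 expected). Both were in line with the spindle to within 0.2°. The bushing had measured level with the spindle's foot before the carousel covered it.
- **Head angle:** the head showed no sign of moving from its roughly 27.3° lean, judging by the parts' alignment. I did not re-fit the spindle angle itself once it was covered.
- **Bystanders:** the other things on the bench look unmoved in the last top view. I compared them by eye only.
- **Disagreements:** the cap sits about 3 mm downhill of the assumed axis, about what its loose bore and the camera error allow. The same check put the carousel 5.5 mm downhill, more than I'd expect from play alone. Sideways readings had varied by 1–2 mm between views, and one carousel fit made while it was held was 8 mm wrong in that direction and rejected. I therefore relied on the axial readings.

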